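Draw link plates from under a weight, stamp them in the lever press, tray them

TASK

Draw every brass link plate out from under the steel flattening weight without shifting or lifting the weight, and lay the plates in the hand press, one to a lane, rear ends up against the back stop. Then swing the sprung press lever right down to its stop to stamp them all together and let it return fully upright. Finally lay all the plates flat in the blue tray, leaving the weight where it was and the mug, tape, wood block and gear alone.

Things in the scene. Friction and masses are not known exactly. Their poses are not given: they have to be found in the camera images.
- plate_1: brass link plate, flat bar 125 x 22 x 6.2 mm, 0.12 kg; two or three of the three are present. Origin at the middle of its underside, x along its length, z up. At the start it lies in a lane on the stand, along the stand's x, pressed by the weight, underside 30 mm above the bench; about 50 mm of its robot-side end sticks out over free air. Drawing it takes 3 to 20 N: grip it with 40 to 60 N
- plate_2: brass link plate, flat bar 125 x 22 x 6.2 mm, 0.12 kg; two or three of the three are present. Origin at the middle of its underside, x along its length, z up. At the start it lies in a lane on the stand, along the stand's x, pressed by the weight, underside 30 mm above the bench; about 50 mm of its robot-side end sticks out over free air. Drawing it takes 3 to 20 N: grip it with 40 to 60 N
- plate_3: brass link plate, flat bar 125 x 22 x 6.2 mm, 0.12 kg; two or three of the three are present. Origin at the middle of its underside, x along its length, z up. At the start it lies in a lane on the stand, along the stand's x, pressed by the weight, underside 30 mm above the bench; about 50 mm of its robot-side end sticks out over free air. Drawing it takes 3 to 20 N: grip it with 40 to 60 N
- stand: fixed green block 80 (x) x 152 (y) mm, top 30 mm high; origin at the centre of its underside, x pointing away from the robot. Four steel rails 6 mm high leave three lanes 28 mm wide along x at y = +50, 0, -50 mm; plates are drawn out along -x. Two dark lugs 50 mm high and 12 mm wide at y = +-70 mm, x = -40 to -48 mm, keep the weight from following
- weight: flattening weight, loose dark steel slab 74 (x) x 148 (y) x 30 mm, 1.2 kg, with a thin handle rising to 51 mm above its underside; origin at the middle of its underside, axes as the stand's. It rests on the plates and the stand's rails, underside 36 mm above the bench, and must stay there
- press: fixed grey hand press, origin at bench height, x away from the robot. Bed top 30 mm high, from its front edge at x = -50 mm (free air before and below it) to the back stop, face at x = +30 mm, 20 mm high. Ribs 5 mm high leave three lanes 34 mm wide along x at y = +50, 0, -50 mm. Lever hinge line along y at x = +65 mm, z = 55 mm; cheeks 70 mm high at y = +-81 mm
- lane_1 (a point): on the press bed in lane 1 (y = +50 mm in the press frame), 30 mm above the bench: where a plate's origin lies when its rear end touches the back stop and its front end overhangs the bed by 45 mm. The plate lies along the press's x. Any plate may go in any lane
- lane_2 (a point): on the press bed in lane 2 (y = 0 mm in the press frame), 30 mm above the bench: where a plate's origin lies when its rear end touches the back stop and its front end overhangs the bed by 45 mm. The plate lies along the press's x. Any plate may go in any lane
- lane_3 (a point): on the press bed in lane 3 (y = -50 mm in the press frame), 30 mm above the bench: where a plate's origin lies when its rear end touches the back stop and its front end overhangs the bed by 45 mm. The plate lies along the press's x. Any plate may go in any lane
- press_lever (a joint): angle of the press lever: 0 = upright (at rest), 1.571 = swung down toward the robot to its stop, level. A damped spring drives it back to 0 by itself within about 1 s; holding it down takes about 5 N at the bar. When down, its platen (39 to 105 mm from the hinge) stands 1 to 2 mm above the plates
- press_bar (a point): middle of the lever's black cross bar, a round bar of 15 mm diameter along the press's y, free over 120 mm between two yellow side arms, 200 mm from the hinge line: 255 mm above the bench when upright; 55 mm above the bench and 200 mm nearer the robot when down, with nothing below it. It can be pinched and turns in the pinch
- tray: blue open tray, 165 (x) x 185 (y) x 26 mm, walls and floor 4 mm thick, 0.7 kg, loose on the bench; origin at the centre of its underside, z up; plates fit lying along its x, side by side. Between it and the press stands a fixed blue bench vice 135 mm high (x 0.20 to 0.46, y -0.16 to -0.04 m): carry over it
- mug: white mug with blue dots, about 92 mm across and 93 mm high, origin at its underside; bystander
- insulating_tape: roll of black insulating tape lying flat, 66 mm across, 18 mm high, origin at the middle of its underside; bystander
- wood_block: wooden block 45 x 90 x 28 mm, origin at the middle of its underside; bystander
- gear: small steel gear lying flat, 62 mm across, 20 mm high, origin at the middle of its underside; bystander

How it is judged:
By the outcome, as a careful person would: the job done as asked, in the order asked, and still so for the second after the job is handed in, with the robot touching nothing.
Of plate_1, plate_2, plate_3 only 2 to 3 are there at a start; the rules pass over those that are not, and their reading is None.
At some moment in a run one of tray may be knocked a few centimetres aside while the robot is not near it.
Once in a run the grip may slacken for a moment while it holds something.
It also fails if it takes over 210 s, if anything falls off the work surface, if the arm or the gripper's body presses on something with over 40 N, if the wrist force passes 120 N, or if a joint passes its speed limit or range.

ROBOT

A 6-joint arm with a two-finger parallel gripper is mounted at the origin on a cart in front of the work surface, level with it; the furniture and walls round the work are solid. World frame = base frame: x ahead of the robot, y to its left, z up, the work surface at z = 0. Lengths are in m, angles in rad, forces in N, time in s.
With the tool pointing down it reaches from about 0.325 to 0.85 m from the base axis. Payload 15.5 kg.
Tool frame: the origin (TCP) lies at the very end of the fingers, on their centre line; the grasp point (between the pads) lies 19 mm behind it; z points along the fingers, y is the line along which they close (so a half turn about z gives the same grasp; the last joint's range is limited). The gripper opens to 91 mm and grips with 3 to 60 N. Pads are 32 mm wide; open, the fingers measure 118 mm over their backs; the gripper's body (76 mm by 178 mm) begins 60 mm behind the grasp point.
Start: joints at [1.135, 0.494, 1.345, -0, 1.302, -0.096], TCP at [0.208, 0.589, 0.214] pointing down, gripper open.
Joint ranges: [-2.91, 2.91], [-0.82, 2.16], [0.22, 2.67], [-1.22, 4.37], [0.12, 2.79], [-3.08, 3.08]. Speed limits (rad/s): [1.89, 1.89, 2.57, 3.01, 3.01, 3.01].

INTERFACE

Orientations are given as a rotation vector (axis times angle).
In Python, from rig import * gives the robot as it stands.
- The arm moves only by the tool arm_command, never from a script. Its argument "moves" is a list of rows, each a list of 3 entries, a list of its own where there are three numbers: the turn, a rotation vector about the tool's x, y, z in degrees, then the shift along the tool's x, y, z in cm, then the opening in per cent of the stroke, from 0 (shut) to 100 (fully open). A call has 1 to 20 rows; each row shifts and turns the commanded pose from where the row before left it, along the tool's axes as they then stand; what a row does not reach is not made up. A row lasts 1/12 s, in which the tool goes at most 41.7 mm and 7.16 degrees, less where a joint would pass 70% of its speed; a pose out of reach is approached as far as the arm can. A call is refused whole if a number of a shift passes 4.17 or a number of a turn 7.16, either way. A call with a gripper value outside its range is refused whole. The fingers move at their own pace and stop on an object; "newtons" is the grip in N (left out, the last holds). Time passes only in rows, so rows that do not move let the fingers close. It gives the time, the measured TCP pose, the force, the opening and the grip force at its end, in the units of the state.
- read_state(): the state, without advancing time (a new reading comes with each control period).
- get_image(name): name is "side" or "top"; returns a dict with "image" (420x560x3 uint8, red, green, blue), "range_z" (420x560 float32, m along the optical axis (not along the pixel's ray), 0 where there is no reading), "intrinsics" (3x3 intrinsics, pixels), "R" (3x3) and "t" (3): a world point X has camera coordinates R X + t. Camera axes: x right, y down, z forward; pixel columns grow to the right and rows downward; lengths in m; the calibration is good to about 2 mm. A picture is of the moment at which its call begins.
- close_job(): hands the job in; it is judged then, once.
The state is a dict: "time_s": time; "joints": joint angles; "qvel": joint speeds; "effort": joint torques, N m; "ee_pos": TCP position; "eef_rot": TCP orientation; "ft_force": force on the tool from outside, world axes, zero at the start; "torque": the same for the moment, N m; "width": opening from 0.0 (shut) to 1.0 (fully open); "grip_force": force on a finger pad.
Only numpy, scipy, OpenCV 4.12 (cv2) and the standard library are available. Lean on these libraries where they do the work, as an engineer would, in place of code of your own. Each camera call takes 0.05 s, during which the arm holds its last target. There are 200 camera calls.

## Working session

There is one attempt and no reset: what is moved stays moved. The work goes in short steps, Python scripts to look and compute and a tool call to move; the robot and the scene stay as the last step left them, time stands still between calls to the robot, and variables do not carry over. Pictures are saved under pics/ and viewed, at most 14 in all, crops included, and the job is handed in when it is done.

Besides the shell and the picture viewer there is one more tool, called after ">>>" in YAML: its name, and indented under it one key for each argument. arm_command: Moves the arm, as the interface text tells. Its arguments: {"type":"object","properties":{"moves":{"type":"array"},"newtons":{"type":"number"}},"required":["moves"]}

```bash
mkdir -p pics; ls
python3 - <<'E'
from rig import *
import cv2,numpy as np
s=read_state();print({k:np.round(v,3) for k,v in s.items()})
for n in("top","side"):
    d=get_image(n);np.savez(f"pics/{n}0.npz",**d);cv2.imwrite(f"pics/{n}0.png",d["image"][:,:,::-1])
    print(n,d["intrinsics"],d["R"],d["t"])
E
```

```text
pics
{'time_s': np.float64(0.0), 'joints': array([ 1.135,  0.494,  1.346,  0.   ,  1.303, -0.095]), 'qvel': array([ 0.001, -0.001,  0.   ,  0.001,  0.001, -0.   ]), 'effort': array([ 4.0000e-03, -8.7881e+01, -3.8187e+01,  7.1000e-02,  5.3000e-02,
       -0.0000e+00]), 'ee_pos': array([0.208, 0.589, 0.213]), 'eef_rot': array([-5.310e-01, -3.096e+00,  2.000e-03]), 'ft_force': array([-0.163, -0.817, -0.726]), 'torque': array([ 0.012, -0.015,  0.033]), 'grip_force': np.float64(0.0), 'width': np.float64(0.999)}
top [[410.41940178   0.         289.989703  ]
 [  0.         410.41940178 207.39938474]
 [  0.           0.           1.        ]] [[-2.73334878e-02 -9.99626231e-01 -5.27145099e-04]
 [-9.88671689e-01  2.71117991e-02 -1.47625345e-01]
 [ 1.47584459e-01 -3.51394214e-03 -9.89043214e-01]] [0.05799566 0.66009907 1.17442894]
side [[465.18923784   0.         276.53576742]
 [  0.         465.18923784 202.85734547]
 [  0.           0.           1.        ]] [[-0.96038199 -0.27837601  0.01316141]
 [-0.18939801  0.61731123 -0.76358054]
 [ 0.20443782 -0.73582174 -0.64557845]] [0.65858728 0.209454   1.6341777 ]
```

View pics/top0.png

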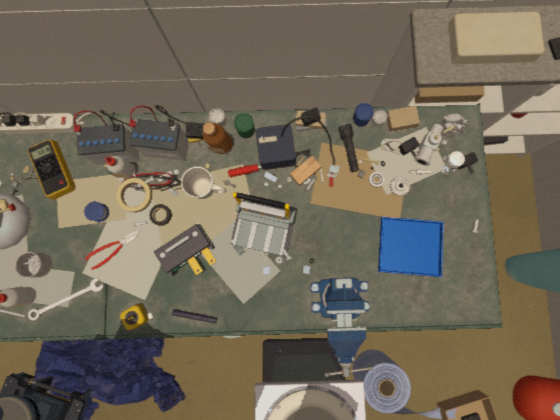

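View pics/side0.png

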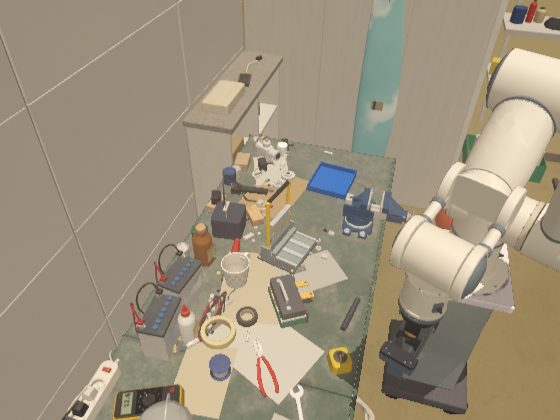

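The top view shows the stand and weight near (185,250) with two plate ends at about (197,268) and (207,255). The press is near (263,230) with its lever bar at (262,201), the tray at (411,247) and the vice at (340,300). I'll enlarge the stand and press.

```bash
cat > h.py <<'E'
import numpy as np,cv2
def load(f): return dict(np.load(f))
def pz(d,u,v,z):
    K,R,t=d["intrinsics"],d["R"],d["t"]
    r=R.T@np.linalg.solve(K,[u,v,1.]);c=-R.T@t
    return c+r*(z-c[2])/r[2]
def cloud(d):
    K,R,t=d["intrinsics"],d["R"],d["t"];Z=d["range_z"]
    v,u=np.mgrid[:Z.shape[0],:Z.shape[1]]
    P=np.stack([(u-K[0,2])/K[0,0]*Z,(v-K[1,2])/K[1,1]*Z,Z],-1)
    return (P-t)@R
def proj(d,X):
    p=d["intrinsics"]@(d["R"]@np.array(X)+d["t"]);return p[:2]/p[2]
E
python3 - <<'E'
from h import *
d=load("pics/top0.npz");im=d["image"][:,:,::-1]
c=im[180:300,140:300];cv2.imwrite("pics/c1.png",cv2.resize(c,None,fx=5,fy=5,interpolation=cv2.INTER_CUBIC))
P=cloud(d)
for n,lo,hi,ylo in(("stand 60-72",.055,.075,(150,215)),):
    m=(P[...,2]>lo)&(P[...,2]<hi);m[:,:150]=0;m[:,215:]=0;m[:220]=0;m[280:]=0
    q=P[m][:,:2].astype(np.float32);print(len(q),cv2.minAreaRect(q),P[m][:,2].mean())
hsv=cv2.cvtColor(im,cv2.COLOR_BGR2HSV)
m=cv2.inRange(hsv,(100,150,60),(125,255,255))>0
m[:,:370]=0;m[:205]=0;m[280:]=0
rim=m&(P[...,2]>.018)
print("tray",m.sum(),rim.sum(),cv2.minAreaRect(P[rim][:,:2].astype(np.float32)),P[m][:,2].min(),P[m][:,2].max())
# yellow plates
m=cv2.inRange(hsv,(18,120,120),(35,255,255));m[:,:180]=0;m[:,225:]=0;m[:240]=0;m[280:]=0
n,l,s,ce=cv2.connectedComponentsWithStats(m)
for i in range(1,n):
    if s[i,4]>20:
        k=l==i;print(s[i],ce[i],P[k].mean(0),np.median(P[k][:,2]),cv2.minAreaRect(P[k][:,:2].astype(np.float32)))
E
```

```text
1235 ((0.5499789118766785, 0.3607664704322815), (0.07502344250679016, 0.14858748018741608), 32.01471710205078) 0.06609766666586128
tray 3365 333 ((0.5467261075973511, -0.1876259297132492), (0.4523071050643921, 0.16656167805194855), 85.6400146484375) -0.004930520838006647 1.2590388977138567
[201 248  15  17 124] [208.10483871 255.75      ] [0.52512782 0.28434913 0.04600064] 0.03632027168615898 ((0.4953579306602478, 0.1797124594449997), (0.26887911558151245, 0.0446353405714035), 74.47566223144531)
[187 257  16  18 147] [194.40816327 265.13605442] [0.49894935 0.32720745 0.03311867] 0.036262266899208355 ((0.49653249979019165, 0.3299231231212616), (0.050614044070243835, 0.028869669884443283), 33.56942367553711)
```

View pics/c1.png

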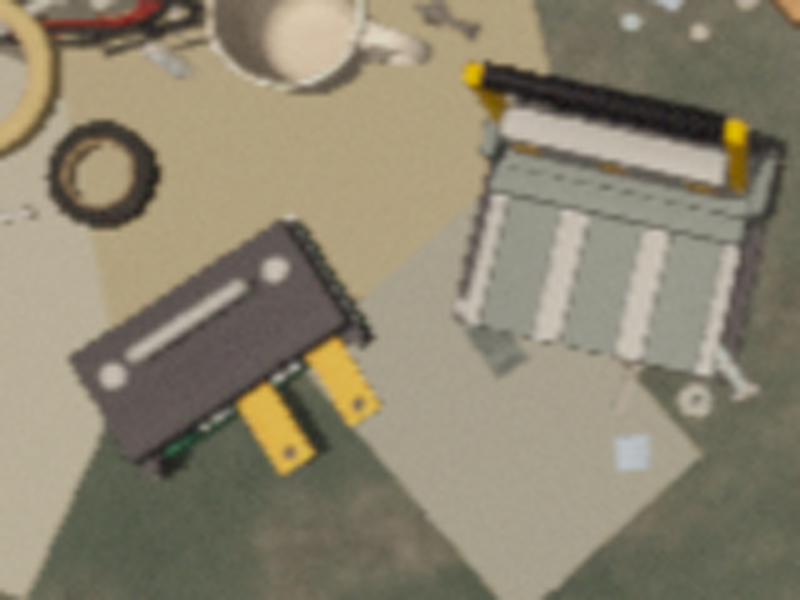

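The enlarged crop shows the weight with plates only in the middle lane and the right lane (stand y = 0 and -50). The ends are at crop (300,465) and (365,410). The press bed is clear and turned about -10°. Next I'll fit the press frame.

Run:
```python
from h import *
d=load("pics/top0.npz");P=cloud(d);u0=slice(225,305)
def sel(lo,hi,v0,v1,a=225,b=305):
    m=(P[...,2]>lo)&(P[...,2]<hi);k=np.zeros_like(m);k[v0:v1,a:b]=1;q=P[m&k][:,:2].astype(np.float32);return q
for n,a in {"bed":(.025,.039,212,260),"stop":(.045,.056,205,235),"bar":(.245,.275,185,215),"ribs":(.0325,.039,212,260)}.items():
    q=sel(*a);r=cv2.minAreaRect(q);print(n,len(q),r,np.round(cv2.boxPoints(r),3).tolist())
q=sel(.245,.275,185,215);c=q.mean(0);w=np.linalg.eigh(np.cov(q.T))[1][:,1];print("bar dir",c,np.degrees(np.arctan2(-w[0],w[1])))
# pixel-based
L=pz(d,140+460/5,180+318/5,.035);R_=pz(d,140+712/5,180+375/5,.035)
print("front rib corners",L,R_,np.degrees(np.arctan2(-(L-R_)[0],(L-R_)[1])))
q=sel(-1,.04,205,290,380,450)
hsv=cv2.cvtColor(d["image"],cv2.COLOR_RGB2HSV);m=cv2.inRange(hsv,(100,150,60),(125,255,255))>0
m[:,:372]=0;m[:205]=0;m[280:]=0;m&=(P[...,2]<.04);m[:,450:]=0
q=P[m][:,:2].astype(np.float32);r=cv2.minAreaRect(q);print("tray",r)
from scipy.spatial.transform import Rotation as Ro
print(Ro.from_rotvec([-.531,-3.096,.002]).as_matrix().round(3))
# stand checks
yaw=np.radians(32);X=np.array([np.cos(yaw),np.sin(yaw),0]);Y=np.array([-X[1],X[0],0]);S=np.array([.550,.361,0])
for y in(0,-.05):
    for x in(-.09,):
        for dy in(-.011,.011): print("plate end px*5",(proj(d,S+x*X+(y+dy)*Y+[0,0,.036])-[140,180])*5)
for sx,sy in((-.037,.074),(-.037,-.074),(.037,.074),(.037,-.074)): print("wt",(proj(d,S+sx*X+sy*Y+[0,0,.066])-[140,180])*5)
```

```text
bed 1485 ((0.5975267887115479, 0.12520065903663635), (0.16607388854026794, 0.13195990025997162), 80.23828125) [[0.5180000066757202, 0.054999999701976776], [0.6480000019073486, 0.03200000151991844], [0.6769999861717224, 0.19599999487400055], [0.546999990940094, 0.21799999475479126]]
stop 281 ((0.6275438666343689, 0.1199621707201004), (0.1690186709165573, 0.024974849075078964), 74.63397216796875) [[0.5929999947547913, 0.041999999433755875], [0.6169999837875366, 0.03500000014901161], [0.6620000004768372, 0.1979999989271164], [0.6380000114440918, 0.20499999821186066]]
bar 334 ((0.6512119770050049, 0.11487457156181335), (0.1435997039079666, 0.014879526570439339), 75.75434112548828) [[0.6259999871253967, 0.04699999839067459], [0.640999972820282, 0.0430000014603138], [0.6759999990463257, 0.18299999833106995], [0.6620000004768372, 0.1860000044107437]]
ribs 548 ((0.5977762341499329, 0.12665081024169922), (0.1631309986114502, 0.13195990025997162), 80.23828125) [[0.5189999938011169, 0.05700000002980232], [0.6489999890327454, 0.03500000014901161], [0.6769999861717224, 0.19599999487400055], [0.546999990940094, 0.21799999475479126]]
bar dir [0.65052646 0.11495756] -14.351217322220252
front rib corners [0.55935727 0.21537413 0.035     ] [0.52154025 0.06624359 0.035     ] -14.229313289286589
tray ((0.5381209254264832, -0.3189030885696411), (0.18522591888904572, 0.16370022296905518), 83.4146728515625)
[[-0.943  0.333 -0.001]
 [ 0.333  0.943 -0.001]
 [ 0.    -0.001 -1.   ]]
plate end px*5 [310.16958703 457.84337768]
plate end px*5 [278.34543649 478.77907338]
plate end px*5 [382.14853039 410.49162661]
plate end px*5 [350.53725686 431.28727997]
wt [124.5768785  463.20467406]
wt [343.4594937  320.38970202]
wt [ 58.68392673 355.32724077]
wt [276.56179671 214.67900461]
```

Run:
```python
from h import *
out=[]
for n,box in(("top",(180,235,240,285)),("side",(285,320,275,310))):
    d=load(f"pics/{n}0.npz");im=d["image"][:,:,::-1]
    a,b,c,e=box;k=8
    big=cv2.resize(im[c:e,a:b],None,fx=k,fy=k,interpolation=cv2.INTER_CUBIC)
    m=cv2.inRange(cv2.cvtColor(big,cv2.COLOR_BGR2HSV),(18,110,110),(35,255,255))
    nn,l,s,ce=cv2.connectedComponentsWithStats(m)
    for i in range(1,nn):
        if s[i,4]<1500: continue
        v,u=np.nonzero(l==i);u=(u+.5)/k-.5+a;v=(v+.5)/k-.5+c
        q=np.array([pz(d,x,y,.0362)[:2] for x,y in zip(u[::5],v[::5])]).astype(np.float32)
        r=cv2.minAreaRect(q);print(n,ce[i]/k+[a,c],"mean",q.mean(0).round(4),r)
        X=np.array([.848,.530]);print("   along min/max",np.percentile(q@X,[1,99]).round(4),"across",np.percentile(q@[-X[1],X[0]],[2,50,98]).round(4))
    out.append(cv2.resize(im[c-15:e+15,a-15:b+15],(390,390),interpolation=cv2.INTER_CUBIC))
cv2.imwrite("pics/c2.png",np.hstack(out))
d=load("pics/side0.npz");cv2.imwrite("pics/c3.png",cv2.resize(d["image"][165:325,225:385,::-1],(600,600),interpolation=cv2.INTER_CUBIC))
```

```text
top [208.54637452 256.13743694] mean [0.5255 0.2862] ((0.5251076817512512, 0.28639650344848633), (0.05146722123026848, 0.025436801835894585), 30.433231353759766)
   along min/max [0.5721 0.6224] across [-0.0468 -0.0357 -0.0244]
top [194.988151   265.71177093] mean [0.4985 0.326 ] ((0.49833944439888, 0.3259217441082001), (0.054436229169368744, 0.025905141606926918), 32.77686309814453)
   along min/max [0.5692 0.6217] across [0.0002 0.0122 0.0244]
side [301.75673122 283.78905881] mean [0.5194 0.2869] ((0.5191044807434082, 0.2867918312549591), (0.04035596176981926, 0.02496110275387764), 34.18937683105469)
   along min/max [0.5725 0.6119] across [-0.0434 -0.0317 -0.0208]
side [306.85088583 295.49987697] mean [0.4927 0.3285] ((0.4921216368675232, 0.3279159367084503), (0.04294120892882347, 0.025731373578310013), 31.835330963134766)
   along min/max [0.5708 0.6115] across [0.0053 0.0176 0.0295]
```

View pics/c3.png

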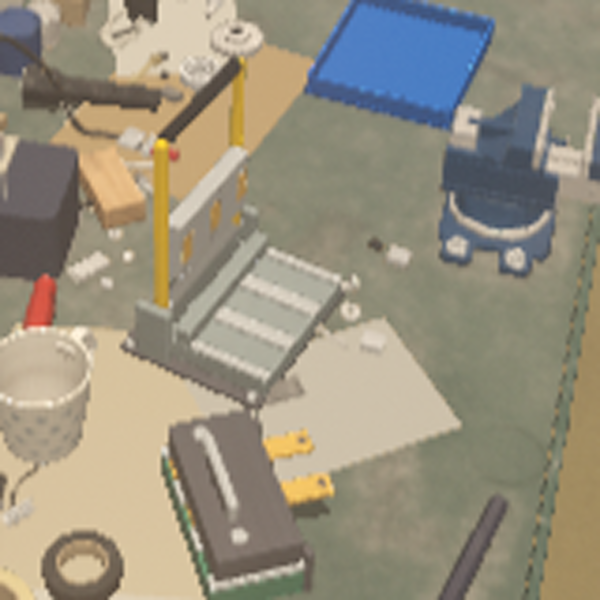

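The side crop shows the lever upright with its bar at (200,95) in the crop, two plate ends at (292,443) and (308,488), and the tray beyond the vice. Now I'll turn the tool to the stand's yaw and move above the lane -50 plate.

>>> arm_command:
  moves:
    - [[0, 0, -6.44], [0, 0, 0], 42]
    - [[0, 0, -6.44], [0, 0, 0], 42]
    - [[0, 0, -6.44], [0, 0, 0], 42]
    - [[0, 0, -6.44], [0, 0, 0], 42]
    - [[0, 0, -6.44], [0, 0, 0], 42]
    - [[0, 0, -6.44], [0, 0, 0], 42]
    - [[0, 0, -6.44], [0, 0, 0], 42]
    - [[0, 0, -6.44], [0, 0, 0], 42]
  newtons: 50

```text
time_s: 0.77
ee_pos: [0.2082, 0.589, 0.2135]
eef_rot: [0.876, -3.017, 0.001]
ft_force: [0.3, -0.2, -0.8]
width: 0.449
grip_force: 0.0
```

>>> arm_command:
  moves:
    - [[0, 0, 0], [-0.84, -3.52, 0.6], 42]
    - [[0, 0, 0], [-0.84, -3.52, 0.6], 42]
    - [[0, 0, 0], [-0.84, -3.52, 0.6], 42]
    - [[0, 0, 0], [-0.84, -3.52, 0.6], 42]
    - [[0, 0, 0], [-0.84, -3.52, 0.6], 42]
    - [[0, 0, 0], [-0.84, -3.52, 0.6], 42]
    - [[0, 0, 0], [-0.84, -3.52, 0.6], 42]
    - [[0, 0, 0], [-0.84, -3.52, 0.6], 42]
    - [[0, 0, 0], [-0.84, -3.52, 0.6], 42]
    - [[0, 0, 0], [-0.84, -3.52, 0.6], 42]
    - [[0, 0, 0], [-0.84, -3.52, 0.6], 42]
    - [[0, 0, 0], [-0.84, -3.52, 0.6], 42]
    - [[0, 0, 0], [0, 0, 0], 42]
    - [[0, 0, 0], [0, 0, 0], 42]

```text
time_s: 1.93
ee_pos: [0.5188, 0.2832, 0.1412]
eef_rot: [0.862, -3.02, 0.0]
ft_force: [-0.9, 0.3, -0.4]
width: 0.419
grip_force: 0.0
```

```bash
cat >> h.py <<'E'
from scipy.spatial.transform import Rotation as Ro
def rel(s,tgt,yaw):
    """tool-frame shift (cm) to tgt and tool-z turn (deg) so that tool y = frame y at yaw (deg)"""
    R=Ro.from_rotvec(s["eef_rot"]).as_matrix()
    a=np.degrees(np.arctan2(-R[0,1],R[1,1]))
    dth=(yaw-a+180)%360-180
    x=np.radians(yaw);T=np.array([[-np.cos(x),-np.sin(x),0],[-np.sin(x),np.cos(x),0],[0,0,-1.]])
    return "pos",np.round(s["ee_pos"],4),"yaw",a.round(2),"down",R[2,2].round(4),"turn z",-dth.round(2),"shift after turn",(T.T@(np.array(tgt)-s["ee_pos"])*100).round(2)
def S(a,y,z): return [.848*a-.53*y,.53*a+.848*y,z]
E
python3 - <<'E'
from rig import *
from h import *
s=read_state();print(s["time_s"],s["width"],*rel(s,S(.590,-.034,.016),32))
for n,b in(("top",(175,235,235,295)),("side",(270,350,250,330))):
    d=get_image(n);np.savez(f"pics/{n}1.npz",**d)
    cv2.imwrite(f"pics/{n}1.png",cv2.resize(d["image"][b[2]:b[3],b[0]:b[1],::-1],(400,400),interpolation=cv2.INTER_CUBIC))
cv2.imwrite("pics/v1.png",np.hstack([cv2.imread("pics/top1.png"),cv2.imread("pics/side1.png")]))
E
```

```text
1.9333 0.41889045406886943 pos [0.5188 0.2832 0.1412] yaw 31.88 down -1.0 turn z -0.12 shift after turn [ 0.    0.08 12.52]
```

View pics/v1.png

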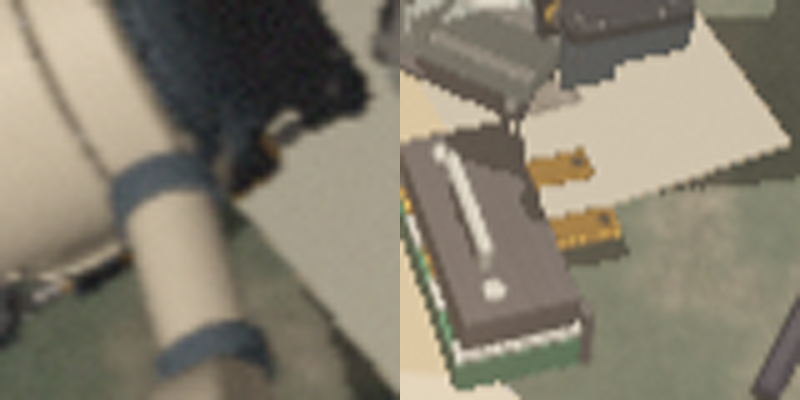

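The arm hides the plate from the top camera; in the side crop both plate ends show at (560,165) and (590,228), with the gripper above. I'll go down to just over the plate and look again.

>>> arm_command:
  moves:
    - [[0, 0, 0], [0, 0, 2.4], 42]
    - [[0, 0, 0], [0, 0.08, 2.4], 42]
    - [[0, 0, 0], [0, 0, 2.4], 42]
    - [[0, 0, 0], [0, 0, 2.4], 42]
    - [[0, 0, 0], [0, 0, 0], 42]
    - [[0, 0, 0], [0, 0, 0], 42]

```text
time_s: 2.53
ee_pos: [0.5162, 0.286, 0.0457]
eef_rot: [0.869, -3.017, 0.0]
ft_force: [-0.3, 0.2, 0.3]
width: 0.42
grip_force: 0.0
```

Run:
```python
from rig import *
from h import *
d=get_image("side");cv2.imwrite("pics/v2.png",cv2.resize(d["image"][250:320,270:360,::-1],(774,602),interpolation=cv2.INTER_CUBIC)[:600])
```

```text
(no output)
```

View pics/v2.png

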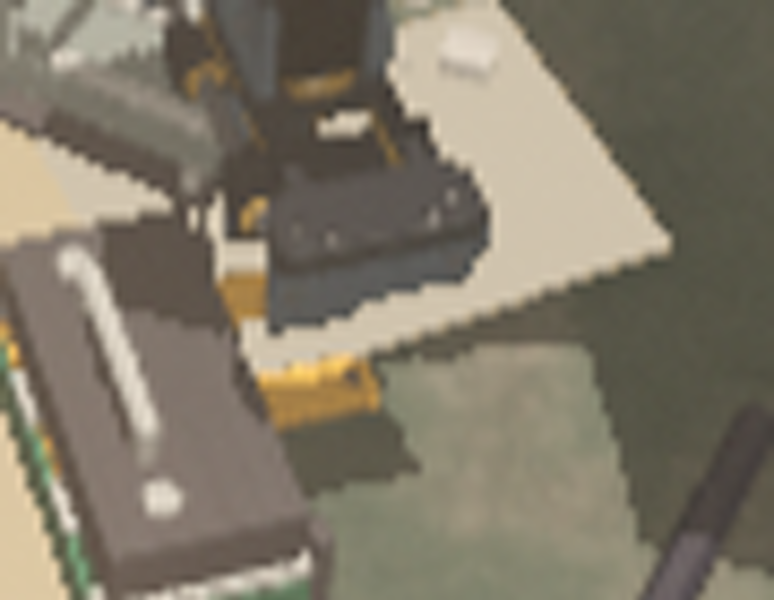

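The crop shows the fingers around the lane -50 plate, with the near finger's bottom edge at (270-470,330-280). The next plate, at (315,385), is clear by a small gap. I'll shift 3 mm away from it, go down and close.

>>> arm_command:
  moves:
    - [[0, 0, 0], [0, -0.3, 0], 42]
    - [[0, 0, 0], [0, 0, 0], 42]
    - [[0, 0, 0], [0, 0, 1.5], 42]
    - [[0, 0, 0], [0, 0, 1.4], 42]
    - [[0, 0, 0], [0, 0, 0], 42]
    - [[0, 0, 0], [0, 0, 0], 42]

```text
time_s: 3.08
ee_pos: [0.5191, 0.2828, 0.0174]
eef_rot: [0.867, -3.019, -0.0]
ft_force: [-0.3, -0.3, 0.2]
width: 0.416
grip_force: 0.0
```

>>> arm_command:
  moves:
    - [[0, 0, 0], [0, 0, 0], 30]
    - [[0, 0, 0], [0, 0, 0], 26]
    - [[0, 0, 0], [0, 0, 0], 20]
    - [[0, 0, 0], [0, 0, 0], 10]
    - [[0, 0, 0], [0, 0, 0], 10]
    - [[0, 0, 0], [0, 0, 0], 10]

```text
time_s: 3.58
ee_pos: [0.5195, 0.2831, 0.0177]
eef_rot: [-0.867, 3.018, 0.0]
ft_force: [-0.5, -0.6, 7.1]
width: 0.235
grip_force: 50.0
```

>>> arm_command:
  moves:
    - [[0, 0, 0], [0, 0, -0.04], 10]
    - [[0, 0, 0], [0.3, 0, 0], 10]
    - [[0, 0, 0], [0.3, 0, 0], 10]
    - [[0, 0, 0], [0.4, 0, 0], 10]

```text
time_s: 3.92
ee_pos: [0.5112, 0.2778, 0.0177]
eef_rot: [-0.867, 3.018, 0.0]
ft_force: [2.7, 2.2, 3.7]
width: 0.235
grip_force: 50.0
```

>>> arm_command:
  moves:
    - [[0, 0, 0], [0.6, 0, 0], 10]
    - [[0, 0, 0], [0.6, 0, 0], 10]
    - [[0, 0, 0], [0.6, 0, 0], 10]
    - [[0, 0, 0], [0.6, 0, 0], 10]
    - [[0, 0, 0], [0.6, 0, 0], 10]
    - [[0, 0, 0], [0.6, 0, 0], 10]
    - [[0, 0, 0], [0.6, 0, 0], 10]
    - [[0, 0, 0], [0.6, 0, 0], 10]
    - [[0, 0, 0], [0.6, 0, 0], 10]
    - [[0, 0, 0], [0.6, 0, 0], 10]
    - [[0, 0, 0], [0.6, 0, 0], 10]
    - [[0, 0, 0], [0.6, 0, 0], 10]
    - [[0, 0, 0], [0.6, 0, 0], 10]
    - [[0, 0, 0], [0.6, 0, 0], 10]
    - [[0, 0, 0], [0.6, 0, 0], 10]
    - [[0, 0, 0], [0.6, 0, 0], 10]
    - [[0, 0, 0], [0, 0, 0], 10]

```text
time_s: 5.33
ee_pos: [0.4277, 0.2259, 0.0172]
eef_rot: [0.867, -3.018, 0.0]
ft_force: [-0.1, 0.1, -0.2]
width: 0.238
grip_force: 50.0
```

Run:
```python
from rig import *
from h import *
s=read_state();print(s["time_s"],s["width"],s["ee_pos"],s["ft_force"])
d=get_image("side");np.savez("pics/side3.npz",**d);cv2.imwrite("pics/v3.png",cv2.resize(d["image"][230:330,260:390,::-1],(780,600),interpolation=cv2.INTER_CUBIC))
```

```text
5.3333 0.2379604600375792 [0.42772165 0.22587626 0.01722234] [-0.14433696  0.07438969 -0.1687073 ]
```

View pics/v3.png

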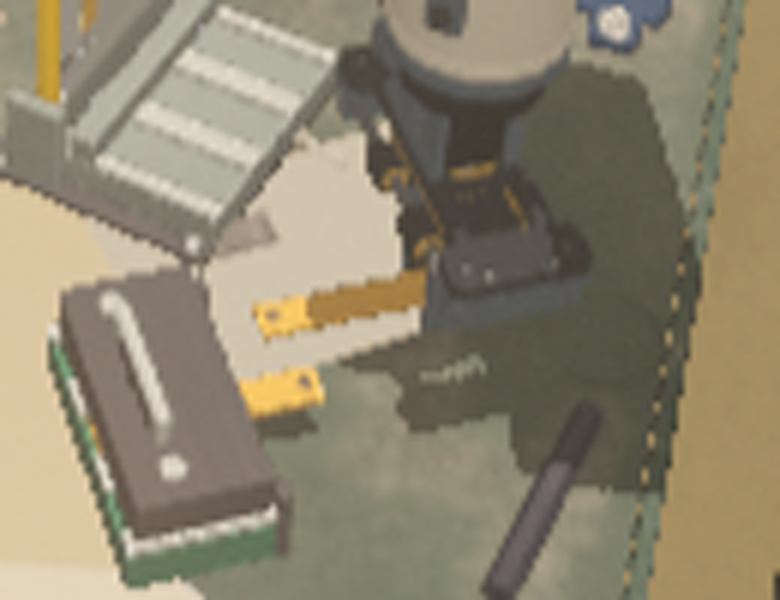

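The side crop shows the plate fully drawn: its rear end is at (262,320), held by the gripper at its front end. The weight has not moved, and the second plate is at (285,392). I'll check the press with both cameras and plan the insertion.

Run:
```python
from rig import *
from h import *
s=read_state();d=load("pics/side3.npz")
r=pz(d,260+262/6-.4,230+320/6-.4,.036);print("plate rear",r,"rel",(r-s["ee_pos"])@np.array([.848,.53,0]),(r-s["ee_pos"])@np.array([-.53,.848,0]))
a=pz(d,260+340/6-.4,230+55/6-.4,.035);b=pz(d,260+218/6-.4,230+222/6-.4,.035)
print("side corners",a,b,"yaw",np.degrees(np.arctan2(-(b-a)[0],(b-a)[1])),"mid",(a+b)/2,np.linalg.norm(a-b))
y=np.radians(-14.3);X=np.array([np.cos(y),np.sin(y)]);Y=np.array([-X[1],X[0]])
for O in([.589,.1285],):
    for l in(.05,-.05):print(l,O+-.09*X+l*Y, rel(s,[*(O-.09*X+l*Y),.08],-14.3))
```

```text
plate rear [0.51393345 0.28328938 0.036     ] rel 0.10262109456259291 0.0030979305587436057
side corners [0.51756902 0.07100972 0.035     ] [0.55437334 0.22088488 0.035     ] yaw -13.796919299787783 mid [0.53597118 0.1459473  0.035     ] 0.15432797105805882
0.05 [0.51413853 0.1991807 ] ('pos', array([0.4286, 0.2263, 0.0173]), 'yaw', np.float64(32.04), 'down', np.float64(-1.0), 'turn z', np.float64(46.34), 'shift after turn', array([-8.96, -0.51, -6.27]))
-0.05 [0.48943863 0.10227912] ('pos', array([0.4286, 0.2263, 0.0173]), 'yaw', np.float64(32.04), 'down', np.float64(-1.0), 'turn z', np.float64(46.34), 'shift after turn', array([ -8.96, -10.51,  -6.27]))
```

>>> arm_command:
  moves:
    - [[0, 0, 0], [0, 0, -2.1], 10]
    - [[0, 0, 0], [0, 0, -2.1], 10]
    - [[0, 0, 0], [0, 0, -2.1], 10]
    - [[0, 0, 6.62], [0, 0, 0], 10]
    - [[0, 0, 6.62], [0, 0, 0], 10]
    - [[0, 0, 6.62], [0, 0, 0], 10]
    - [[0, 0, 6.62], [0, 0, 0], 10]
    - [[0, 0, 6.62], [0, 0, 0], 10]
    - [[0, 0, 6.62], [0, 0, 0], 10]
    - [[0, 0, 6.62], [0, 0, 0], 10]
    - [[0, 0, 0], [-2.24, -2.63, 0], 10]
    - [[0, 0, 0], [-2.24, -2.63, 0], 10]
    - [[0, 0, 0], [-2.24, -2.63, 0], 10]
    - [[0, 0, 0], [-2.24, -2.63, 0], 10]
    - [[0, 0, 0], [0, 0, 0], 10]
    - [[0, 0, 0], [0, 0, 0], 10]
    - [[0, 0, 0], [0, 0, 0], 10]

```text
time_s: 6.8
ee_pos: [0.49, 0.1027, 0.0803]
eef_rot: [-0.392, -3.117, -0.0]
ft_force: [0.4, -0.7, -1.1]
width: 0.235
grip_force: 50.0
```

Run:
```python
from rig import *
from h import *
s=read_state();print(s["width"],s["ft_force"],rel(s,[.4894,.1023,.029],-14.3))
for n,b in(("top",(220,310,185,275)),("side",(260,340,200,280))):
    d=get_image(n);np.savez(f"pics/{n}4.npz",**d)
    cv2.imwrite(f"pics/{n}4.png",cv2.resize(d["image"][b[2]:b[3],b[0]:b[1],::-1],(400,400),interpolation=cv2.INTER_CUBIC))
cv2.imwrite("pics/v4.png",np.hstack([cv2.imread("pics/top4.png"),cv2.imread("pics/side4.png")]))
```

```text
0.23543952533205828 [ 0.35633211 -0.67108973 -1.12441549] ('pos', array([0.49  , 0.1027, 0.0803]), 'yaw', np.float64(-14.33), 'down', np.float64(-1.0), 'turn z', np.float64(-0.03), 'shift after turn', array([ 0.05, -0.05,  5.13]))
```

View pics/v4.png

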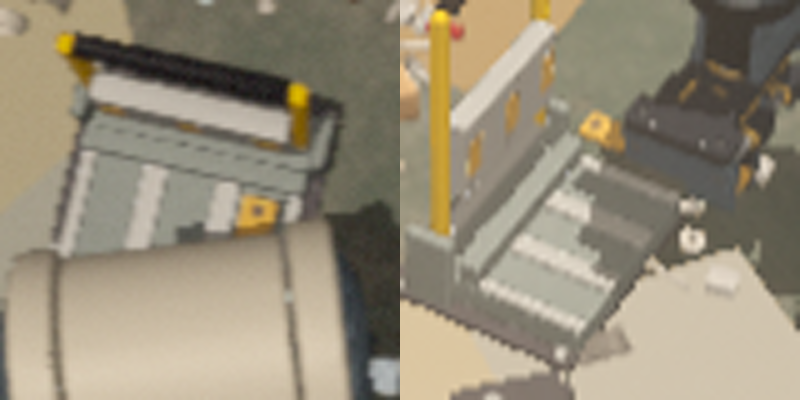

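Run:
```python
from h import *
d=load("pics/top4.npz");y=np.radians(-14.3);X=np.array([np.cos(y),np.sin(y)]);Y=np.array([-X[1],X[0]]);O=np.array([.589,.1285]);k=400/90
def f(u,v,z):
    p=pz(d,220+(u+.5)/k-.5,185+(v+.5)/k-.5,z)[:2]-O;return (p@X*1e3).round(1),(p@Y*1e3).round(1)
print("tip L,R",f(242,196,.099),f(279,203,.099))
for n,p in {"rib12 L/R at back":((135,165,.035),(168,172,.035)),"rib23":((212,184,.035),(240,190,.035)),"rib r":((283,198,.035),(300,200,.035)),"stop top front":((80,148,.05),(302,192,.05)),"bed back":((98,152,.03),(300,197,.03))}.items(): print(n,[f(*q) for q in p])
```

```text
tip L,R (np.float64(15.2), np.float64(-39.0)) (np.float64(16.1), np.float64(-63.1))
rib12 L/R at back [(np.float64(25.3), np.float64(40.0)), (np.float64(25.5), np.float64(17.2))]
rib23 [(np.float64(24.2), np.float64(-13.7)), (np.float64(24.4), np.float64(-33.0))]
rib r [(np.float64(25.5), np.float64(-62.4)), (np.float64(26.7), np.float64(-73.9))]
stop top front [(np.float64(26.9), np.float64(76.7)), (np.float64(30.8), np.float64(-74.4))]
bed back [(np.float64(28.8), np.float64(67.2)), (np.float64(29.1), np.float64(-73.3))]
```

The top crop shows the plate's rear end at (260,197), centred in the right lane and about 14 mm short of the stop. I'll lower it into the lane.

>>> arm_command:
  moves:
    - [[0, 0, 0], [0, 0.1, 2.0], 10]
    - [[0, 0, 0], [0, 0, 2.0], 10]
    - [[0, 0, 0], [0, 0, 1.2], 10]
    - [[0, 0, 0], [0, 0, 0.4], 10]
    - [[0, 0, 0], [0, 0, 0.4], 10]
    - [[0, 0, 0], [0, 0, 0.2], 10]
    - [[0, 0, 0], [0, 0, 0], 10]
    - [[0, 0, 0], [0, 0, 0], 10]

```text
time_s: 7.57
ee_pos: [0.4906, 0.1038, 0.0189]
eef_rot: [0.39, 3.116, 0.0]
ft_force: [-1.9, 0.9, 3.3]
width: 0.239
grip_force: 50.0
```

>>> arm_command:
  moves:
    - [[0, 0, 0], [-0.3, 0, 0], 10]
    - [[0, 0, 0], [-0.3, 0, 0], 10]
    - [[0, 0, 0], [-0.3, 0, 0], 10]
    - [[0, 0, 0], [-0.2, 0, 0], 10]
    - [[0, 0, 0], [0, 0, 0], 10]

```text
time_s: 7.98
ee_pos: [0.5018, 0.1007, 0.0185]
eef_rot: [0.391, 3.116, 0.0]
ft_force: [-0.3, -0.0, 3.5]
width: 0.236
grip_force: 50.0
```

>>> arm_command:
  moves:
    - [[0, 0, 0], [-0.1, 0, 0], 10]
    - [[0, 0, 0], [-0.1, 0, 0], 10]
    - [[0, 0, 0], [0, 0, 0], 10]

```text
time_s: 8.23
ee_pos: [0.5017, 0.1004, 0.0181]
eef_rot: [-0.39, -3.115, 0.0]
ft_force: [-7.1, 3.1, 5.5]
width: 0.236
grip_force: 50.0
```

>>> arm_command:
  moves:
    - [[0, 0, 0], [-0.08, 0, 0], 10]
    - [[0, 0, 0], [0, 0, 0], 10]
    - [[0, 0, 0], [0, 0, 0], 28]
    - [[0, 0, 0], [0, 0, 0], 36]
    - [[0, 0, 0], [0, 0, 0], 42]
    - [[0, 0, 0], [0, 0, 0], 42]
    - [[0, 0, 0], [0, 0, -1.5], 42]
    - [[0, 0, 0], [0, 0, -4], 42]
    - [[0, 0, 0], [0, 0, -4], 42]
    - [[0, 0, 0], [0, 0, -4], 42]
    - [[0, 0, 0], [0, 0, 0], 42]

```text
time_s: 9.15
ee_pos: [0.5071, 0.1004, 0.16]
eef_rot: [0.389, 3.108, 0.003]
ft_force: [3.0, -0.1, 1.1]
width: 0.418
grip_force: 0.0
```

Run:
```python
from rig import *
from h import *
s=read_state();print(s["ft_force"],rel(s,S(.5908,.0130,.080),32))
```

```text
[ 3.03664466 -0.1371377   1.12873289] ('pos', array([0.5071, 0.1004, 0.16  ]), 'yaw', np.float64(-14.28), 'down', np.float64(-1.0), 'turn z', np.float64(-46.28), 'shift after turn', array([-10.75,  19.66,   8.  ]))
```

>>> arm_command:
  moves:
    - [[0, 0, -6.61], [0, 0, 0], 42]
    - [[0, 0, -6.61], [0, 0, 0], 42]
    - [[0, 0, -6.61], [0, 0, 0], 42]
    - [[0, 0, -6.61], [0, 0, 0], 42]
    - [[0, 0, -6.61], [0, 0, 0], 42]
    - [[0, 0, -6.61], [0, 0, 0], 42]
    - [[0, 0, -6.62], [0, 0, 0], 42]
    - [[0, 0, 0], [-1.8, 3.28, 0], 42]
    - [[0, 0, 0], [-1.8, 3.28, 0], 42]
    - [[0, 0, 0], [-1.8, 3.28, 0], 42]
    - [[0, 0, 0], [-1.8, 3.28, 0], 42]
    - [[0, 0, 0], [-1.8, 3.28, 2], 42]
    - [[0, 0, 0], [-1.8, 3.28, 2], 42]
    - [[0, 0, 0], [0, 0, 2], 42]
    - [[0, 0, 0], [0, 0, 2], 42]
    - [[0, 0, 0], [0, 0, 2], 42]
    - [[0, 0, 0], [0, 0, 0], 42]
    - [[0, 0, 0], [0, 0, 0], 42]

```text
time_s: 10.65
ee_pos: [0.4907, 0.3226, 0.0536]
eef_rot: [0.865, -3.018, 0.001]
ft_force: [0.5, -0.5, 1.5]
width: 0.425
grip_force: 0.0
```

Run:
```python
from rig import *
from h import *
s=read_state();print(s["ft_force"],rel(s,S(.5908,.0126,.0167),32))
d=get_image("side");np.savez("pics/side5.npz",**d);cv2.imwrite("pics/v5.png",cv2.resize(d["image"][210:320,250:380,::-1],(709,600),interpolation=cv2.INTER_CUBIC))
```

```text
[ 0.518582   -0.5308087   1.53648221] ('pos', array([0.4907, 0.3226, 0.0536]), 'yaw', np.float64(31.99), 'down', np.float64(-1.0), 'turn z', np.float64(-0.01), 'shift after turn', array([-0.37, -0.09,  3.69]))
```

View pics/v5.png

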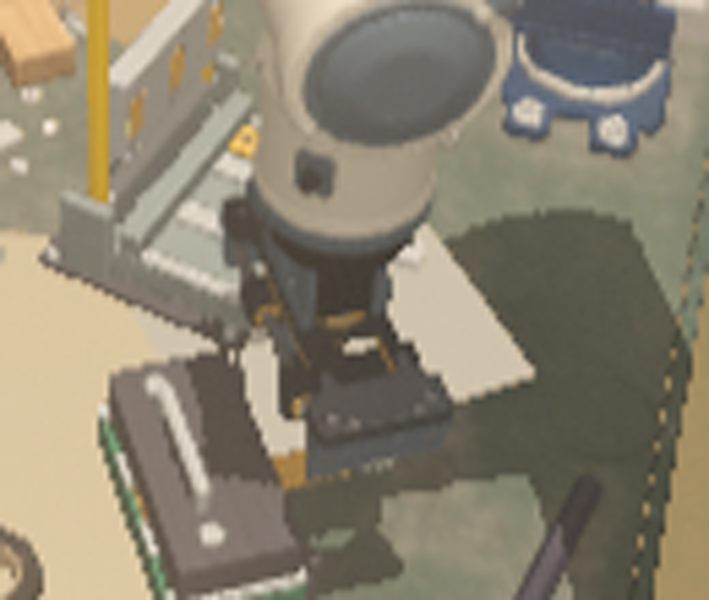

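The first plate's rear end sits at the back stop (243,140), and the gripper straddles the second plate at (290,468). I'll go down, close and draw.

>>> arm_command:
  moves:
    - [[0, 0, 0], [-0.35, -0.1, 0], 42]
    - [[0, 0, 0], [0, 0, 1.8], 42]
    - [[0, 0, 0], [0, 0, 1.85], 42]
    - [[0, 0, 0], [0, 0, 0], 42]
    - [[0, 0, 0], [0, 0, 0], 42]
    - [[0, 0, 0], [0, 0, 0], 30]
    - [[0, 0, 0], [0, 0, 0], 26]
    - [[0, 0, 0], [0, 0, 0], 20]
    - [[0, 0, 0], [0, 0, 0], 10]
    - [[0, 0, 0], [0, 0, 0], 10]
    - [[0, 0, 0], [0, 0, 0], 10]

```text
time_s: 11.62
ee_pos: [0.4952, 0.3244, 0.0186]
eef_rot: [-0.866, 3.018, 0.001]
ft_force: [-1.8, 1.8, 9.4]
width: 0.232
grip_force: 50.0
```

>>> arm_command:
  moves:
    - [[0, 0, 0], [0, 0, -0.04], 10]
    - [[0, 0, 0], [0.3, 0, 0], 10]
    - [[0, 0, 0], [0.3, 0, 0], 10]
    - [[0, 0, 0], [0.4, 0, 0], 10]
    - [[0, 0, 0], [0.6, 0, 0], 10]
    - [[0, 0, 0], [0.6, 0, 0], 10]
    - [[0, 0, 0], [0.6, 0, 0], 10]
    - [[0, 0, 0], [0.6, 0, 0], 10]
    - [[0, 0, 0], [0.6, 0, 0], 10]
    - [[0, 0, 0], [0.6, 0, 0], 10]
    - [[0, 0, 0], [0.6, 0, 0], 10]
    - [[0, 0, 0], [0.6, 0, 0], 10]

```text
time_s: 12.62
ee_pos: [0.4467, 0.2938, 0.0186]
eef_rot: [-0.865, 3.017, 0.001]
ft_force: [4.1, 3.6, 0.1]
width: 0.234
grip_force: 50.0
```

>>> arm_command:
  moves:
    - [[0, 0, 0], [0.6, 0, 0], 10]
    - [[0, 0, 0], [0.6, 0, 0], 10]
    - [[0, 0, 0], [0.6, 0, 0], 10]
    - [[0, 0, 0], [0.6, 0, 0], 10]
    - [[0, 0, 0], [0.6, 0, 0], 10]
    - [[0, 0, 0], [0.6, 0, 0], 10]
    - [[0, 0, 0], [0.6, 0, 0], 10]
    - [[0, 0, 0], [0.6, 0, 0], 10]
    - [[0, 0, 0], [0, 0, 0], 10]
    - [[0, 0, 0], [0, 0, 0], 10]

```text
time_s: 13.45
ee_pos: [0.4045, 0.2676, 0.0179]
eef_rot: [0.866, -3.02, 0.0]
ft_force: [1.2, 0.1, -0.6]
width: 0.234
grip_force: 50.0
```

Run:
```python
from rig import *
from h import *
s=read_state();print(s["ft_force"],s["width"])
y=np.radians(-14.3);X=np.array([np.cos(y),np.sin(y)]);Y=np.array([-X[1],X[0]]);O=np.array([.589,.1285])
print(rel(s,[*(O-.09*X+.05*Y),.08],-14.3))
d=get_image("side");np.savez("pics/side6.npz",**d);cv2.imwrite("pics/v6.png",cv2.resize(d["image"][220:330,260:390,::-1],(709,600),interpolation=cv2.INTER_CUBIC))
im=d["image"][...,::-1];m=cv2.inRange(cv2.cvtColor(im,cv2.COLOR_BGR2HSV),(16,120,90),(35,255,255));m[:265]=0;m[320:]=0;m[:,:290]=0;m[:,360:]=0
v,u=np.nonzero(m);i=np.argsort(u)[:15];print("left px",u[i],v[i]);r=pz(d,u.min(),v[u<u.min()+2].mean(),.036);print(r,np.linalg.norm((r-s["ee_pos"])[:2]))
```

```text
[ 1.18787769  0.08202407 -0.64806888] 0.23421988112517453
('pos', array([0.4045, 0.2676, 0.0179]), 'yaw', np.float64(31.99), 'down', np.float64(-1.0), 'turn z', np.float64(46.29), 'shift after turn', array([-12.32,  -3.92,  -6.21]))
left px [307 307 308 308 308 308 308 309 309 309 309 309 309 310 310] [293 294 293 292 295 296 294 292 297 298 296 295 293 292 295]
[0.49207298 0.32320596 0.036     ] 0.10373076594484
```

View pics/v6.png

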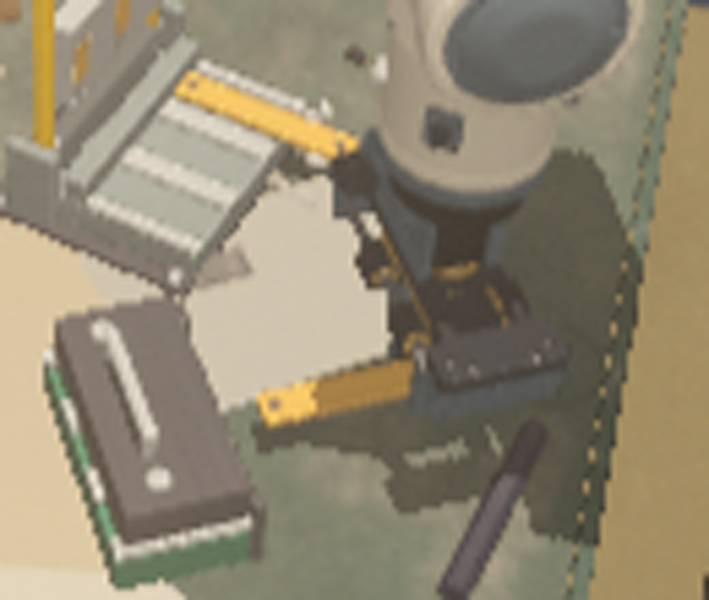

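The second plate is out, with its rear end at (265,408). The first lies flat in lane 3, and the weight has not moved. I'll carry this plate to lane 1.

>>> arm_command:
  moves:
    - [[0, 0, 0], [0, 0, -2.1], 10]
    - [[0, 0, 0], [0, 0, -2.1], 10]
    - [[0, 0, 0], [0, 0, -2.0], 10]
    - [[0, 0, 6.61], [0, 0, 0], 10]
    - [[0, 0, 6.61], [0, 0, 0], 10]
    - [[0, 0, 6.61], [0, 0, 0], 10]
    - [[0, 0, 6.61], [0, 0, 0], 10]
    - [[0, 0, 6.61], [0, 0, 0], 10]
    - [[0, 0, 6.61], [0, 0, 0], 10]
    - [[0, 0, 6.61], [0, 0, 0], 10]
    - [[0, 0, 0], [-3.08, -0.98, 0], 10]
    - [[0, 0, 0], [-3.08, -0.98, 0], 10]
    - [[0, 0, 0], [-3.08, -0.98, 0], 10]
    - [[0, 0, 0], [-3.08, -0.98, 0], 10]
    - [[0, 0, 0], [0, 0, 0], 10]
    - [[0, 0, 0], [0, 0, 0], 10]
    - [[0, 0, 0], [0, 0, 0], 10]

```text
time_s: 14.92
ee_pos: [0.5141, 0.1994, 0.0797]
eef_rot: [-0.391, -3.116, 0.0]
ft_force: [-0.3, 0.6, -0.7]
width: 0.235
grip_force: 50.0
```

>>> arm_command:
  moves:
    - [[0, 0, 0], [0, 0, 2.0], 10]
    - [[0, 0, 0], [0, 0, 2.0], 10]
    - [[0, 0, 0], [0, 0, 1.2], 10]
    - [[0, 0, 0], [0, 0, 0.4], 10]
    - [[0, 0, 0], [0, 0, 0.4], 10]
    - [[0, 0, 0], [0, 0, 0], 10]
    - [[0, 0, 0], [0, 0, 0], 10]

```text
time_s: 15.5
ee_pos: [0.5145, 0.1997, 0.0205]
eef_rot: [0.39, 3.117, 0.0]
ft_force: [0.5, 0.2, -1.7]
width: 0.237
grip_force: 50.0
```

Run:
```python
from rig import *
from h import *
s=read_state();print(s["ft_force"],s["width"])
y=np.radians(-14.3);X=np.array([np.cos(y),np.sin(y)]);Y=np.array([-X[1],X[0]]);O=np.array([.589,.1285])
print(rel(s,[*(O-.0777*X+.05*Y),.018],-14.3))
o=[]
for n,b in(("top",(220,310,185,275)),("side",(260,340,200,280))):
    d=get_image(n);np.savez(f"pics/{n}7.npz",**d)
    o.append(cv2.resize(d["image"][b[2]:b[3],b[0]:b[1],::-1],(400,400),interpolation=cv2.INTER_CUBIC))
cv2.imwrite("pics/v7.png",np.hstack(o))
```

```text
[ 0.54211561  0.23312924 -1.66203638] 0.23651294528451358
('pos', array([0.5145, 0.1997, 0.0205]), 'yaw', np.float64(-14.25), 'down', np.float64(-1.0), 'turn z', np.float64(0.05), 'shift after turn', array([-1.21, -0.06,  0.25]))
```

View pics/v7.png

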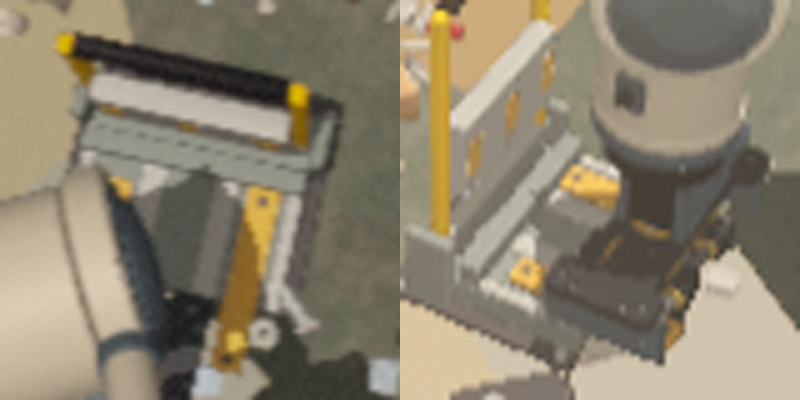

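The left plate is between its ribs (side crop (525,275), about 14 mm short of the stop). The right plate lies against its stop. I'll lower and push.

>>> arm_command:
  moves:
    - [[0, 0, 0], [0, 0, 0.25], 10]
    - [[0, 0, 0], [-0.3, 0, 0], 10]
    - [[0, 0, 0], [-0.3, 0, 0], 10]
    - [[0, 0, 0], [-0.3, 0, 0], 10]
    - [[0, 0, 0], [-0.3, 0, 0], 10]
    - [[0, 0, 0], [0, 0, 0], 10]

```text
time_s: 16.1
ee_pos: [0.5261, 0.1965, 0.0182]
eef_rot: [0.391, 3.117, 0.0]
ft_force: [-5.4, -0.4, 13.9]
width: 0.233
grip_force: 50.0
```

>>> arm_command:
  moves:
    - [[0, 0, 0], [-0.1, 0, 0], 10]
    - [[0, 0, 0], [-0.1, 0, 0], 10]
    - [[0, 0, 0], [0, 0, 0], 10]

```text
time_s: 16.35
ee_pos: [0.5275, 0.1961, 0.0182]
eef_rot: [-0.391, -3.117, -0.0]
ft_force: [-8.8, 2.0, 15.3]
width: 0.234
grip_force: 50.0
```

>>> arm_command:
  moves:
    - [[0, 0, 0], [0, 0, -0.1], 10]
    - [[0, 0, 0], [-0.1, 0, 0], 10]
    - [[0, 0, 0], [0, 0, 0], 10]

```text
time_s: 16.6
ee_pos: [0.5288, 0.1957, 0.0186]
eef_rot: [-0.391, -3.117, -0.0]
ft_force: [-4.9, 1.2, 8.3]
width: 0.237
grip_force: 50.0
```

>>> arm_command:
  moves:
    - [[0, 0, 0], [0, 0, -0.05], 10]
    - [[0, 0, 0], [-0.1, 0, 0], 10]
    - [[0, 0, 0], [-0.1, 0, 0], 10]
    - [[0, 0, 0], [0, 0, 0], 10]

```text
time_s: 16.93
ee_pos: [0.5288, 0.1954, 0.0186]
eef_rot: [-0.39, -3.113, 0.001]
ft_force: [-13.2, 7.1, 7.3]
width: 0.233
grip_force: 50.0
```

>>> arm_command:
  moves:
    - [[0, 0, 0], [0, 0, 0], 28]
    - [[0, 0, 0], [0, 0, 0], 36]
    - [[0, 0, 0], [0, 0, 0], 42]
    - [[0, 0, 0], [0, 0, 0], 42]
    - [[0, 0, 0], [0, 0, -1.5], 42]
    - [[0, 0, 0], [0, 0, -4], 42]
    - [[0, 0, 0], [0, 0, -4], 42]
    - [[0, 0, 0], [0, 0, -4], 42]
    - [[0, 0, 0], [0, 0, -4], 42]
    - [[0, 0, 0], [0, 0, -4], 42]
    - [[0, 0, 0], [0, 0, -4], 42]
    - [[0, 0, 0], [0, 0, -4], 55]
    - [[0, 0, 0], [0, 0, -3], 55]
    - [[0, 0, 0], [0, 0, 0], 55]

```text
time_s: 18.1
ee_pos: [0.5332, 0.1957, 0.3507]
eef_rot: [0.389, 3.108, 0.006]
ft_force: [-0.0, 0.1, 0.7]
width: 0.55
grip_force: 0.0
```

Run:
```python
from rig import *
from h import *
s=read_state();print(s["ft_force"],s["joints"].round(2))
print(rel(s,[.652,.1125,.30],-14.3+90));print(rel(s,[.652,.1125,.30],-14.3-90))
d=get_image("side");np.savez("pics/side8.npz",**d)
o=[cv2.resize(d["image"][200:280,260:340,::-1],(400,400),interpolation=cv2.INTER_CUBIC)]
d=get_image("top");np.savez("pics/top8.npz",**d);o.append(cv2.resize(d["image"][185:275,220:310,::-1],(400,400),interpolation=cv2.INTER_CUBIC))
cv2.imwrite("pics/v8.png",np.hstack(o))
```

```text
[-0.02528544  0.11551773  0.72911233] [ 0.25  0.3   1.28 -0.    1.55 -1.07]
('pos', array([0.5332, 0.1957, 0.3507]), 'yaw', np.float64(-14.28), 'down', np.float64(-0.9999), 'turn z', np.float64(-89.98), 'shift after turn', array([  5.12, -13.57,   5.07]))
('pos', array([0.5332, 0.1957, 0.3507]), 'yaw', np.float64(-14.28), 'down', np.float64(-0.9999), 'turn z', np.float64(90.02), 'shift after turn', array([-5.12, 13.57,  5.07]))
```

View pics/v8.png

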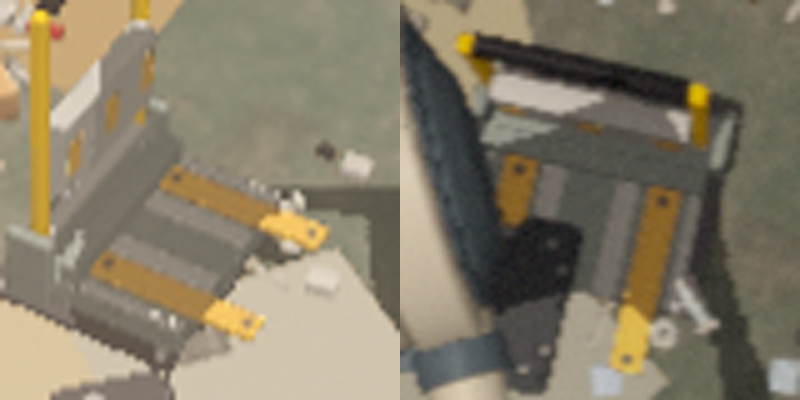

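Both plates lie in their lanes with their rear ends at the stop: (175,175) and (105,262) in the side crop. I'll turn the tool and move above the bar.

>>> arm_command:
  moves:
    - [[0, 0, 6.92], [0, 0, 0], 55]
    - [[0, 0, 6.92], [0, 0, 0], 55]
    - [[0, 0, 6.92], [0, 0, 0], 55]
    - [[0, 0, 6.92], [0, 0, 0], 55]
    - [[0, 0, 6.92], [0, 0, 0], 55]
    - [[0, 0, 6.92], [0, 0, 0], 55]
    - [[0, 0, 6.92], [0, 0, 0], 55]
    - [[0, 0, 6.92], [0, 0, 0], 55]
    - [[0, 0, 6.92], [0, 0, 0], 55]
    - [[0, 0, 6.92], [0, 0, 0], 55]
    - [[0, 0, 6.92], [0, 0, 0], 55]
    - [[0, 0, 6.92], [0, 0, 0], 55]
    - [[0, 0, 6.92], [0, 0, 0], 55]
    - [[0, 0, 0], [-1.28, 3.4, 0], 55]
    - [[0, 0, 0], [-1.28, 3.4, 0], 55]
    - [[0, 0, 0], [-1.28, 3.4, 0], 55]
    - [[0, 0, 0], [-1.28, 3.4, 0], 55]
    - [[0, 0, 0], [0, 0, 2.5], 55]
    - [[0, 0, 0], [0, 0, 2.5], 55]
    - [[0, 0, 0], [0, 0, 0], 55]

```text
time_s: 19.87
ee_pos: [0.6479, 0.1113, 0.2873]
eef_rot: [-2.476, -1.925, 0.013]
ft_force: [-0.7, 0.3, -1.5]
width: 0.549
grip_force: 0.0
```

Run:
```python
from rig import *
from h import *
s=read_state();print(s["ft_force"],s["width"],rel(s,[.652,.1125,.236],-104.3))
d=get_image("side");np.savez("pics/side9.npz",**d);P=cloud(d)
cv2.imwrite("pics/v9.png",cv2.resize(d["image"][160:260,220:340,::-1],(720,600),interpolation=cv2.INTER_CUBIC))
```

```text
[-0.6634153   0.26493461 -1.50323356] 0.5490215284562846 ('pos', array([0.6479, 0.1113, 0.2873]), 'yaw', np.float64(-104.29), 'down', np.float64(-1.0), 'turn z', np.float64(0.01), 'shift after turn', array([0.22, 0.37, 5.13]))
```

View pics/v9.png

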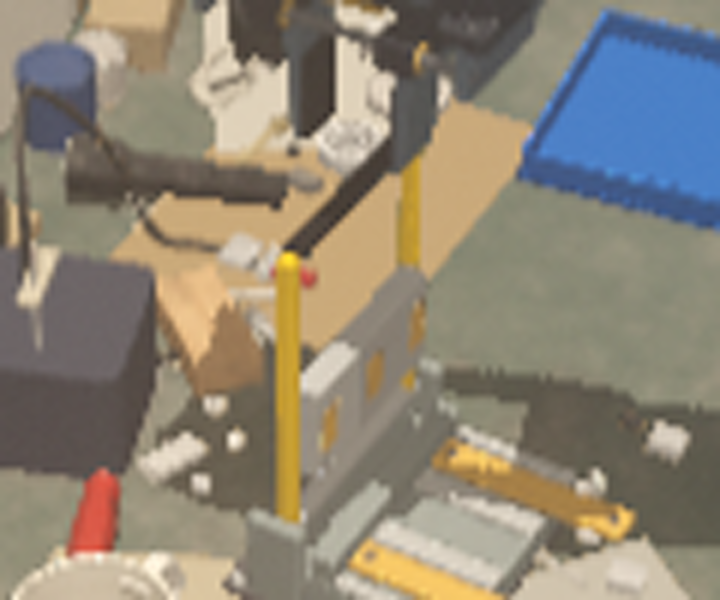

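The fingers hang on both sides of the bar, at (320,100) behind and (415,120) in front. I'll go down and pinch.

>>> arm_command:
  moves:
    - [[0, 0, 0], [0, 0.3, 1.0], 55]
    - [[0, 0, 0], [0, 0, 1.5], 55]
    - [[0, 0, 0], [0, 0, 1.5], 55]
    - [[0, 0, 0], [0, 0, 1.1], 55]
    - [[0, 0, 0], [0, 0, 0], 55]
    - [[0, 0, 0], [0, 0, 0], 40]
    - [[0, 0, 0], [0, 0, 0], 25]
    - [[0, 0, 0], [0, 0, 0], 10]
    - [[0, 0, 0], [0, 0, 0], 5]
    - [[0, 0, 0], [0, 0, 0], 5]
    - [[0, 0, 0], [0, 0, 0], 5]
    - [[0, 0, 0], [0, 0, 0], 5]
  newtons: 30

```text
time_s: 20.92
ee_pos: [0.6524, 0.1116, 0.2434]
eef_rot: [-2.479, -1.929, 0.001]
ft_force: [-5.4, 2.1, 6.6]
width: 0.155
grip_force: 30.0
```

>>> arm_command:
  moves:
    - [[0, 0, 0], [0, -1.74, 0.08], 5]
    - [[0, 0, 0], [0, -1.73, 0.23], 5]
    - [[0, 0, 0], [0, -1.7, 0.38], 5]
    - [[0, 0, 0], [0, -1.66, 0.52], 5]
    - [[0, 0, 0], [0, -1.61, 0.67], 5]
    - [[0, 0, 0], [0, -1.55, 0.81], 5]
    - [[0, 0, 0], [0, 0, 0], 5]

```text
time_s: 21.5
ee_pos: [0.5543, 0.1369, 0.2157]
eef_rot: [-2.478, -1.929, -0.0]
ft_force: [1.6, 1.9, 6.0]
width: 0.156
grip_force: 30.0
```

>>> arm_command:
  moves:
    - [[0, 0, 0], [0, -1.47, 0.94], 5]
    - [[0, 0, 0], [0, -1.38, 1.06], 5]
    - [[0, 0, 0], [0, -1.29, 1.18], 5]
    - [[0, 0, 0], [0, -1.18, 1.29], 5]
    - [[0, 0, 0], [0, -1.06, 1.38], 5]
    - [[0, 0, 0], [0, -0.94, 1.47], 5]
    - [[0, 0, 0], [0, 0, 0], 5]

```text
time_s: 22.08
ee_pos: [0.4848, 0.1545, 0.1416]
eef_rot: [-2.479, -1.929, -0.0]
ft_force: [1.0, 3.2, 4.1]
width: 0.152
grip_force: 30.0
```

>>> arm_command:
  moves:
    - [[0, 0, 0], [0, -0.81, 1.55], 5]
    - [[0, 0, 0], [0, -0.67, 1.61], 5]
    - [[0, 0, 0], [0, -0.52, 1.66], 5]
    - [[0, 0, 0], [0, -0.38, 1.7], 5]
    - [[0, 0, 0], [0, -0.23, 1.73], 5]
    - [[0, 0, 0], [0, -0.08, 1.74], 5]
    - [[0, 0, 0], [0, 0, 0], 5]
    - [[0, 0, 0], [0, 0, 0], 5]

```text
time_s: 22.75
ee_pos: [0.4578, 0.1611, 0.0421]
eef_rot: [-2.478, -1.927, 0.005]
ft_force: [-9.9, 11.7, 6.1]
width: 0.154
grip_force: 30.0
```

>>> arm_command:
  moves:
    - [[0, 0, 0], [0, 0, 0.2], 5]
    - [[0, 0, 0], [0, 0, 0.2], 5]
    - [[0, 0, 0], [0, 0, 0], 5]
    - [[0, 0, 0], [0, 0, 0], 5]

```text
time_s: 23.08
ee_pos: [0.4577, 0.1611, 0.0387]
eef_rot: [-2.478, -1.927, 0.004]
ft_force: [-10.3, 11.8, 5.9]
width: 0.158
grip_force: 30.0
```

>>> arm_command:
  moves:
    - [[0, 0, 0], [0, 0, 0.2], 5]
    - [[0, 0, 0], [0, 0, 0.2], 5]
    - [[0, 0, 0], [0, 0, 0.2], 5]
    - [[0, 0, 0], [0, 0, 0], 5]
    - [[0, 0, 0], [0, 0, 0], 5]

```text
time_s: 23.5
ee_pos: [0.4577, 0.1611, 0.0333]
eef_rot: [-2.478, -1.927, 0.003]
ft_force: [-14.0, 11.3, 21.7]
width: 0.158
grip_force: 30.0
```

>>> arm_command:
  moves:
    - [[0, 0, 0], [0, 0, 0.1], 5]
    - [[0, 0, 0], [0, 0, 0], 5]
    - [[0, 0, 0], [0, 0, 0], 5]

```text
time_s: 23.75
ee_pos: [0.4578, 0.1611, 0.0325]
eef_rot: [-2.478, -1.927, 0.003]
ft_force: [-15.0, 10.8, 26.8]
width: 0.155
grip_force: 30.0
```

Run:
```python
from rig import *
from h import *
s=read_state();print(s["ft_force"],s["ee_pos"])
y=np.radians(-14.3);X=np.array([np.cos(y),np.sin(y)]);Y=np.array([-X[1],X[0]]);O=np.array([.589,.1285])
d=get_image("side");P=cloud(d);m=cv2.inRange(cv2.cvtColor(d["image"],cv2.COLOR_RGB2HSV),(20,170,120),(30,255,255))>0
q=P[m];a=(q[:,:2]-O)@X;b=(q[:,:2]-O)@Y
k=(a>-.16)&(a<.1)&(abs(b)<.1)&(q[:,2]>-.01)
for x0 in np.arange(-.15,.08,.03):
    j=k&(a>x0)&(a<x0+.03)&(b>.062);print(x0.round(2),j.sum(),np.percentile(q[j][:,2],[10,50,90]).round(3) if j.sum()>3 else "")
```

```text
[-14.98607457  10.83265733  26.76163317] [0.45775182 0.16111737 0.03252364]
-0.15 18 [0.053 0.057 0.06 ]
-0.12 25 [0.053 0.058 0.063]
-0.09 34 [0.052 0.057 0.063]
-0.06 26 [0.052 0.059 0.062]
-0.03 22 [0.054 0.058 0.062]
0.0 22 [0.054 0.058 0.063]
0.03 14 [0.055 0.06  0.063]
0.06 0
```

The yellow side arm reads level (z about 58 mm along its whole length) and the force rises, so the lever is at its stop. I'll guide it back up.

>>> arm_command:
  moves:
    - [[0, 0, 0], [0, 0, -0.3], 5]
    - [[0, 0, 0], [0, 0.08, -1.74], 5]
    - [[0, 0, 0], [0, 0.23, -1.73], 5]
    - [[0, 0, 0], [0, 0.38, -1.7], 5]
    - [[0, 0, 0], [0, 0.52, -1.66], 5]
    - [[0, 0, 0], [0, 0.67, -1.61], 5]
    - [[0, 0, 0], [0, 0.81, -1.55], 5]
    - [[0, 0, 0], [0, 0.94, -1.47], 5]
    - [[0, 0, 0], [0, 1.06, -1.38], 5]
    - [[0, 0, 0], [0, 1.18, -1.29], 5]

```text
time_s: 24.63
ee_pos: [0.5106, 0.1475, 0.1772]
eef_rot: [-2.473, -1.924, 0.012]
ft_force: [-33.5, 12.6, 34.6]
width: 0.155
grip_force: 30.0
```

>>> arm_command:
  moves:
    - [[0, 0, 0], [0, 1.29, -1.18], 5]
    - [[0, 0, 0], [0, 1.38, -1.06], 5]
    - [[0, 0, 0], [0, 1.47, -0.94], 5]
    - [[0, 0, 0], [0, 1.55, -0.81], 5]
    - [[0, 0, 0], [0, 1.61, -0.67], 5]
    - [[0, 0, 0], [0, 1.66, -0.52], 5]
    - [[0, 0, 0], [0, 1.7, -0.38], 5]
    - [[0, 0, 0], [0, 1.73, -0.23], 5]
    - [[0, 0, 0], [0, 1.5, -0.08], 5]
    - [[0, 0, 0], [0, 0, 0], 5]

```text
time_s: 25.47
ee_pos: [0.6524, 0.1112, 0.2355]
eef_rot: [-2.48, -1.928, 0.0]
ft_force: [-6.2, -0.6, 12.1]
width: 0.16
grip_force: 30.0
```

>>> arm_command:
  moves:
    - [[0, 0, 0], [0, 0, 0], 30]
    - [[0, 0, 0], [0, 0, 0], 55]
    - [[0, 0, 0], [0, 0, 0], 55]
    - [[0, 0, 0], [0, 0, -1.5], 55]
    - [[0, 0, 0], [0, 0, -3], 55]
    - [[0, 0, 0], [0, 0, -4], 55]
    - [[0, 0, 0], [0, 0, -3.5], 55]
    - [[0, 0, 0], [0, -3.5, 0], 55]
    - [[0, 0, 0], [0, -3.5, 0], 55]
    - [[0, 0, 0], [0, -3.5, 0], 55]
    - [[0, 0, 0], [0, -3.5, 0], 55]
    - [[0, 0, 0], [0, 0, 0], 42]
  newtons: 50

```text
time_s: 26.47
ee_pos: [0.5096, 0.1476, 0.3556]
eef_rot: [-2.477, -1.93, 0.002]
ft_force: [1.8, 1.2, 1.6]
width: 0.505
grip_force: 0.0
```

>>> arm_command:
  moves:
    - [[0, 0, -6.92], [0, 0, 0], 42]
    - [[0, 0, -6.92], [0, 0, 0], 42]
    - [[0, 0, -6.92], [0, 0, 0], 42]
    - [[0, 0, -6.92], [0, 0, 0], 42]
    - [[0, 0, -6.92], [0, 0, 0], 42]
    - [[0, 0, -6.92], [0, 0, 0], 42]
    - [[0, 0, -6.92], [0, 0, 0], 42]
    - [[0, 0, -6.92], [0, 0, 0], 42]
    - [[0, 0, -6.92], [0, 0, 0], 42]
    - [[0, 0, -6.92], [0, 0, 0], 42]
    - [[0, 0, -6.92], [0, 0, 0], 42]
    - [[0, 0, -6.92], [0, 0, 0], 42]
    - [[0, 0, -6.92], [0, 0, 0], 42]
    - [[0, 0, 0], [0, 0, 0], 42]
    - [[0, 0, 0], [0, 0, 0], 42]

```text
time_s: 27.72
ee_pos: [0.515, 0.1464, 0.355]
eef_rot: [-0.396, -3.116, 0.0]
ft_force: [0.1, -0.1, -0.0]
width: 0.423
grip_force: 0.0
```

Run:
```python
from rig import *
from h import *
s=read_state();print(s["ft_force"],s["width"],s["joints"].round(2),rel(s,[.5025,.1003,.07],-14.3))
y=np.radians(-14.3);X=np.array([np.cos(y),np.sin(y)]);Y=np.array([-X[1],X[0]]);O=np.array([.589,.1285])
d=get_image("top");P=cloud(d)
hsv=cv2.cvtColor(d["image"],cv2.COLOR_RGB2HSV)
m=(cv2.inRange(hsv,(100,150,60),(125,255,255))>0)&(P[...,2]<.04);m[:,:372]=0;m[:205]=0;m[280:]=0;m[:,455:]=0
print("tray",cv2.minAreaRect(P[m][:,:2].astype(np.float32)))
m=(P[...,2]>.245)&(P[...,2]<.275);m[:185]=0;m[215:]=0;m[:,:225]=0;m[:,305:]=0;q=P[m];print("bar",len(q),q.mean(0) if len(q) else 0)
d=get_image("side");P=cloud(d)
m=cv2.inRange(cv2.cvtColor(d["image"],cv2.COLOR_RGB2HSV),(18,120,90),(32,255,255))>0
q=P[m];a=(q[:,:2]-O)@X;b=(q[:,:2]-O)@Y
for c in(.05,-.05):
    k=(a>-.12)&(a<.04)&(abs(b-c)<.018)&(abs(q[:,2]-.036)<.012);print(c,k.sum(),np.percentile(a[k],[0,100]),b[k].mean())
k=(q[:,2]>.1)&(abs(a-.065)<.05)&(abs(b)<.12);print("arms x", [ (z,np.median(a[k&(abs(q[:,2]-z)<.02)])) for z in(.12,.16,.2,.24)])
```

```text
[ 0.121896   -0.06313534 -0.00266621] 0.4225628496782947 [ 0.17  0.25  1.34 -0.    1.55 -1.15] ('pos', array([0.515 , 0.1464, 0.355 ]), 'yaw', np.float64(-14.5), 'down', np.float64(-1.0), 'turn z', np.float64(-0.2), 'shift after turn', array([ 0.07, -4.78, 28.5 ]))
tray ((0.5379729270935059, -0.3192748427391052), (0.18584749102592468, 0.16336248815059662), 83.67849731445312)
bar 263 [0.64967638 0.10978539 0.25966969]
0.05 174 [-0.09836513  0.02761194] 0.05338382334702949
-0.05 157 [-0.09865293  0.02712584] -0.046004901667932765
arms x [(0.12, np.float64(0.055735058615686894)), (0.16, np.float64(0.06052793908681303)), (0.2, np.float64(0.06121592302796794)), (0.24, np.float64(0.06009132162817954))]
```

>>> arm_command:
  moves:
    - [[0, 0, 0], [0, -2.4, 3.6], 42]
    - [[0, 0, 0], [0.05, -2.4, 3.6], 42]
    - [[0, 0, 0], [0, 0, 4], 42]
    - [[0, 0, 0], [0, 0, 4], 42]
    - [[0, 0, 0], [0, 0, 4], 42]
    - [[0, 0, 0], [0, 0, 4], 42]
    - [[0, 0, 0], [0, 0, 4], 42]
    - [[0, 0, 0], [0, 0, 3], 42]
    - [[0, 0, 0], [0, 0, 2], 42]
    - [[0, 0, 0], [0, 0, 0.9], 42]
    - [[0, 0, 0], [0, 0, 0], 42]
    - [[0, 0, 0], [0, 0, 0], 42]
    - [[0, 0, 0], [0, 0, 0], 42]

```text
time_s: 28.9
ee_pos: [0.5041, 0.1018, 0.0279]
eef_rot: [0.391, 3.115, 0.001]
ft_force: [0.4, -0.1, 0.2]
width: 0.417
grip_force: 0.0
```

>>> arm_command:
  moves:
    - [[0, 0, 0], [0, 0, 0], 30]
    - [[0, 0, 0], [0, 0, 0], 26]
    - [[0, 0, 0], [0, 0, 0], 20]
    - [[0, 0, 0], [0, 0, 0], 10]
    - [[0, 0, 0], [0, 0, 0], 10]
    - [[0, 0, 0], [0, 0, 0], 10]

```text
time_s: 29.4
ee_pos: [0.5036, 0.1018, 0.0272]
eef_rot: [0.391, 3.116, 0.0]
ft_force: [-1.3, -0.6, 9.0]
width: 0.232
grip_force: 49.9
```

>>> arm_command:
  moves:
    - [[0, 0, 0], [0, 0, 0], 10]
    - [[0, 0, 0], [0, 0, -0.5], 10]
    - [[0, 0, 0], [0, 0, -1.5], 10]
    - [[0, 0, 0], [0, 0, -3], 10]
    - [[0, 0, 0], [0, 0, -3], 10]
    - [[0, 0, 0], [0, 0, -3], 10]
    - [[0, 0, 0], [0, 0, -3], 10]
    - [[0, 0, 0], [0, 0, -3], 10]
    - [[0, 0, 0], [0, 0, -3], 10]
    - [[0, 0, 0], [0, 0, -1], 10]
    - [[0, 0, 0], [0, 0, 0], 10]
  newtons: 60

```text
time_s: 30.32
ee_pos: [0.5043, 0.1019, 0.2392]
eef_rot: [0.39, 3.113, 0.002]
ft_force: [0.8, -0.5, -1.9]
width: 0.234
grip_force: 59.9
```

Run:
```python
from rig import *
from h import *
s=read_state();print(s["ft_force"],s["width"],rel(s,[.490,-.354,.06],-6.4))
```

```text
[ 0.83691803 -0.49583083 -1.88012713] 0.2336602139541058 ('pos', array([0.5043, 0.1019, 0.2392]), 'yaw', np.float64(-14.28), 'down', np.float64(-1.0), 'turn z', np.float64(-7.88), 'shift after turn', array([ -3.66, -45.46,  17.92]))
```

>>> arm_command:
  moves:
    - [[0, 0, -3.94], [0, 0, 0], 10]
    - [[0, 0, -3.94], [0, 0, 0], 10]
    - [[0, 0, 0], [-0.24, -3.03, 0], 10]
    - [[0, 0, 0], [-0.24, -3.03, 0], 10]
    - [[0, 0, 0], [-0.24, -3.03, 0], 10]
    - [[0, 0, 0], [-0.24, -3.03, 0], 10]
    - [[0, 0, 0], [-0.24, -3.03, 0], 10]
    - [[0, 0, 0], [-0.24, -3.03, 0], 10]
    - [[0, 0, 0], [-0.24, -3.03, 0], 10]
    - [[0, 0, 0], [-0.24, -3.03, 0], 10]
    - [[0, 0, 0], [-0.24, -3.03, 0], 10]
    - [[0, 0, 0], [-0.24, -3.03, 0], 10]
    - [[0, 0, 0], [-0.24, -3.03, 0], 10]
    - [[0, 0, 0], [-0.24, -3.03, 0], 10]
    - [[0, 0, 0], [-0.24, -3.03, 0], 10]
    - [[0, 0, 0], [-0.24, -3.03, 0], 10]
    - [[0, 0, 0], [-0.24, -3.03, 0], 10]
    - [[0, 0, 0], [0, 0, 0], 10]
    - [[0, 0, 0], [0, 0, 0], 10]

```text
time_s: 31.9
ee_pos: [0.4873, -0.3548, 0.2344]
eef_rot: [-0.179, -3.134, -0.003]
ft_force: [-0.0, 0.7, -1.2]
width: 0.232
grip_force: 59.9
```

```bash
cat > t.py <<'E'
from rig import *
from h import *
s=read_state();print(s["ft_force"],s["width"],rel(s,[.490,-.354,.06],-6.4))
for n,b in(("top",(372,455,205,280)),("side",(290,375,140,215))):
    d=get_image(n);P=cloud(d);np.savez(f"pics/{n}_t.npz",**d)
    m=(cv2.inRange(cv2.cvtColor(d["image"],cv2.COLOR_RGB2HSV),(100,150,60),(125,255,255))>0)&(P[...,2]<.04)
    k=np.zeros_like(m);k[b[2]:b[3],b[0]:b[1]]=1;q=P[m&k][:,:2].astype(np.float32);print(n,len(q),cv2.minAreaRect(q))
E
python3 t.py
```

```text
[-0.02818708  0.68774804 -1.18460957] 0.23190567393931866 ('pos', array([ 0.4873, -0.3548,  0.2344]), 'yaw', np.float64(-6.52), 'down', np.float64(-1.0), 'turn z', np.float64(-0.12), 'shift after turn', array([-0.26,  0.11, 17.44]))
top 2939 ((0.5375077128410339, -0.31903308629989624), (0.18595881760120392, 0.1638857126235962), 83.69132995605469)
side 317 ((0.5299371480941772, -0.3174312114715576), (0.18884451687335968, 0.15277506411075592), 82.56522369384766)
```

Still held, and the tray has not moved. I'll lower into it.

>>> arm_command:
  moves:
    - [[0, 0, 0], [-0.2, 0.1, 3], 10]
    - [[0, 0, 0], [0, 0, 3.5], 10]
    - [[0, 0, 0], [0, 0, 3.5], 10]
    - [[0, 0, 0], [0, 0, 3.5], 10]
    - [[0, 0, 0], [0, 0, 3], 10]
    - [[0, 0, 0], [0, 0, 2], 10]
    - [[0, 0, 0], [0, 0, 2], 10]
    - [[0, 0, 0], [0, 0, 1], 10]
    - [[0, 0, 0], [0, 0, 0], 10]
    - [[0, 0, 0], [0, 0, 0], 10]

```text
time_s: 32.83
ee_pos: [0.4905, -0.3526, 0.0218]
eef_rot: [-0.174, -3.136, -0.001]
ft_force: [0.6, -1.3, -0.6]
width: 0.233
grip_force: 59.9
```

>>> arm_command:
  moves:
    - [[0, 0, 0], [0, 0, 0.8], 10]
    - [[0, 0, 0], [0, 0, 0.4], 10]
    - [[0, 0, 0], [0, 0, 0.15], 10]
    - [[0, 0, 0], [0, 0, 0], 10]
    - [[0, 0, 0], [0, 0, 0], 10]

```text
time_s: 33.25
ee_pos: [0.4905, -0.3533, 0.0084]
eef_rot: [0.175, 3.136, -0.0]
ft_force: [0.0, 0.1, -1.2]
width: 0.232
grip_force: 59.9
```

>>> arm_command:
  moves:
    - [[0, 0, 0], [0, 0, 0.15], 10]
    - [[0, 0, 0], [0, 0, 0.1], 10]
    - [[0, 0, 0], [0, 0, 0], 10]
    - [[0, 0, 0], [0, 0, 0], 25]
    - [[0, 0, 0], [0, 0, 0], 28]
    - [[0, 0, 0], [0, 0, 0], 34]
    - [[0, 0, 0], [0, 0, 0], 36]
    - [[0, 0, 0], [0, 0, 0], 36]
    - [[0, 0, 0], [0, 0, -1], 36]
    - [[0, 0, 0], [0, 0, -3], 36]
    - [[0, 0, 0], [0, 0, -4], 36]
    - [[0, 0, 0], [0, 0, -4], 42]
    - [[0, 0, 0], [0, 0, -4], 42]
    - [[0, 0, 0], [0, 0, -4], 42]
    - [[0, 0, 0], [0, 0, -3], 42]
    - [[0, 0, 0], [0, 0, 0], 42]

```text
time_s: 34.58
ee_pos: [0.4924, -0.3549, 0.2432]
eef_rot: [0.175, 3.129, -0.01]
ft_force: [0.4, -0.6, 0.1]
width: 0.42
grip_force: 0.0
```

```bash
python3 - <<'E'
from rig import *
from h import *
s=read_state();print(s["ft_force"],s["width"],rel(s,[.5298,.1955,.10],-14.3))
E
python3 t.py
```

```text
[ 0.44187145 -0.56433421  0.06363087] 0.4199295127246221 ('pos', array([ 0.4924, -0.3549,  0.2432]), 'yaw', np.float64(-6.4), 'down', np.float64(-0.9999), 'turn z', np.float64(7.9), 'shift after turn', array([ 9.97, 54.26, 14.32]))
[ 0.44187145 -0.56433421  0.06363087] 0.4199295127246221 ('pos', array([ 0.4924, -0.3549,  0.2432]), 'yaw', np.float64(-6.4), 'down', np.float64(-0.9999), 'turn z', np.float64(0.0), 'shift after turn', array([ 0.25,  0.06, 18.32]))
top 2551 ((0.5380614995956421, -0.3187335431575775), (0.1861473172903061, 0.16469009220600128), 83.44422912597656)
side 253 ((0.5309199094772339, -0.32045286893844604), (0.18908171355724335, 0.15535438060760498), 82.65242767333984)
```

>>> arm_command:
  moves:
    - [[0, 0, 3.95], [0, 0, 0], 42]
    - [[0, 0, 3.95], [0, 0, 0], 42]
    - [[0, 0, 0], [0.66, 3.62, 0], 42]
    - [[0, 0, 0], [0.66, 3.62, 0], 42]
    - [[0, 0, 0], [0.66, 3.62, 0], 42]
    - [[0, 0, 0], [0.66, 3.62, 0], 42]
    - [[0, 0, 0], [0.66, 3.62, 0], 42]
    - [[0, 0, 0], [0.66, 3.62, 0], 42]
    - [[0, 0, 0], [0.66, 3.62, 0], 42]
    - [[0, 0, 0], [0.66, 3.62, 0], 42]
    - [[0, 0, 0], [0.66, 3.62, 0], 42]
    - [[0, 0, 0], [0.66, 3.62, 0], 42]
    - [[0, 0, 0], [0.66, 3.62, 0], 42]
    - [[0, 0, 0], [0.66, 3.62, 0], 42]
    - [[0, 0, 0], [0.66, 3.62, 0], 42]
    - [[0, 0, 0], [0.66, 3.62, 0], 42]
    - [[0, 0, 0], [0.66, 3.62, 0], 42]
    - [[0, 0, 0], [0, 0, 4], 42]
    - [[0, 0, 0], [0, 0, 4], 42]
    - [[0, 0, 0], [0, 0, 4], 42]

```text
time_s: 36.35
ee_pos: [0.5276, 0.1981, 0.1137]
eef_rot: [-0.388, -3.117, 0.0]
ft_force: [1.4, -0.8, -0.9]
width: 0.418
grip_force: 0.0
```

>>> arm_command:
  moves:
    - [[0, 0, 0], [0, 0, 2], 42]
    - [[0, 0, 0], [0, 0, 0], 42]
    - [[0, 0, 0], [0, 0, 0], 42]

```text
time_s: 36.6
ee_pos: [0.5274, 0.1972, 0.0947]
eef_rot: [-0.391, -3.114, 0.002]
ft_force: [1.0, 0.3, 0.4]
width: 0.423
grip_force: 0.0
```

Run:
```python
from rig import *
from h import *
s=read_state();print(s["ft_force"],s["width"],rel(s,[.5298,.1955,.0265],-14.3))
```

```text
[0.97406065 0.2780632  0.38014944] 0.4229873202560923 ('pos', array([0.5274, 0.1972, 0.0947]), 'yaw', np.float64(-14.3), 'down', np.float64(-1.0), 'turn z', np.float64(-0.0), 'shift after turn', array([-0.27, -0.1 ,  6.82]))
```

>>> arm_command:
  moves:
    - [[0, 0, 0], [-0.2, -0.1, 2], 42]
    - [[0, 0, 0], [0, 0, 2], 42]
    - [[0, 0, 0], [0, 0, 1.6], 42]
    - [[0, 0, 0], [0, 0, 1.1], 42]
    - [[0, 0, 0], [0, 0, 0], 42]
    - [[0, 0, 0], [0, 0, 0], 42]
    - [[0, 0, 0], [0, 0, 0], 30]
    - [[0, 0, 0], [0, 0, 0], 26]
    - [[0, 0, 0], [0, 0, 0], 20]
    - [[0, 0, 0], [0, 0, 0], 10]
    - [[0, 0, 0], [0, 0, 0], 10]
    - [[0, 0, 0], [0, 0, 0], 10]
  newtons: 60

```text
time_s: 37.6
ee_pos: [0.5308, 0.1962, 0.0294]
eef_rot: [0.391, 3.116, 0.001]
ft_force: [-0.1, -0.4, 8.3]
width: 0.236
grip_force: 60.0
```

>>> arm_command:
  moves:
    - [[0, 0, 0], [0, 0, -0.5], 10]
    - [[0, 0, 0], [0, 0, -1.5], 10]
    - [[0, 0, 0], [0, 0, -3], 10]
    - [[0, 0, 0], [0, 0, -3], 10]
    - [[0, 0, 0], [0, 0, -3], 10]
    - [[0, 0, 0], [0, 0, -3], 10]
    - [[0, 0, 0], [0, 0, -3], 10]
    - [[0, 0, 0], [0, 0, -3], 10]
    - [[0, 0, 0], [0, 0, -1], 10]
    - [[0, 0, 0], [0, 0, 0], 10]

```text
time_s: 38.43
ee_pos: [0.5314, 0.1963, 0.2415]
eef_rot: [0.39, 3.113, 0.003]
ft_force: [-0.2, 0.0, -2.0]
width: 0.235
grip_force: 60.0
```

```bash
python3 t.py
python3 - <<'E'
from rig import *
from h import *
s=read_state()
C=np.array([.538,-.319]);y=np.radians(-6.5);X=np.array([np.cos(y),np.sin(y)]);Y=np.array([-X[1],X[0]])
t=C-.044*X+.04*Y;print(t,rel(s,[*t,.1],-6.5))
E
```

```text
[-0.16636749  0.01721772 -2.02215998] 0.23464085473564344 ('pos', array([0.5314, 0.1963, 0.2415]), 'yaw', np.float64(-14.29), 'down', np.float64(-1.0), 'turn z', np.float64(-7.89), 'shift after turn', array([ -2.02, -55.15,  18.15]))
top 2934 ((0.5380244255065918, -0.3190016746520996), (0.1862802356481552, 0.16334731876850128), 83.4916000366211)
side 232 ((0.49066320061683655, -0.31021255254745483), (0.09123516082763672, 0.18888667225837708), 4.500539779663086)
[ 0.49881097 -0.27427618] ('pos', array([0.5298, 0.1959, 0.2379]), 'yaw', np.float64(-14.3), 'down', np.float64(-1.0), 'turn z', np.float64(-7.8), 'shift after turn', array([ -2.25, -47.06,  13.79]))
```

>>> arm_command:
  moves:
    - [[0, 0, -3.9], [0, 0, 0], 10]
    - [[0, 0, -3.9], [0, 0, 0], 10]
    - [[0, 0, 0], [-0.15, -3.14, 0], 10]
    - [[0, 0, 0], [-0.15, -3.14, 0], 10]
    - [[0, 0, 0], [-0.15, -3.14, 0], 10]
    - [[0, 0, 0], [-0.15, -3.14, 0], 10]
    - [[0, 0, 0], [-0.15, -3.14, 0], 10]
    - [[0, 0, 0], [-0.15, -3.14, 0], 10]
    - [[0, 0, 0], [-0.15, -3.14, 0], 10]
    - [[0, 0, 0], [-0.15, -3.14, 0], 10]
    - [[0, 0, 0], [-0.15, -3.14, 0], 10]
    - [[0, 0, 0], [-0.15, -3.14, 0], 10]
    - [[0, 0, 0], [-0.15, -3.14, 0], 10]
    - [[0, 0, 0], [-0.15, -3.14, 0], 10]
    - [[0, 0, 0], [-0.15, -3.14, 0], 10]
    - [[0, 0, 0], [-0.15, -3.14, 0], 10]
    - [[0, 0, 0], [-0.15, -3.14, 0], 10]
    - [[0, 0, 0], [0, 0, 0], 10]
    - [[0, 0, 0], [0, 0, 0], 10]

```text
time_s: 40.12
ee_pos: [0.4982, -0.2755, 0.2364]
eef_rot: [-0.182, -3.133, -0.003]
ft_force: [-0.2, -0.4, -0.6]
width: 0.233
grip_force: 60.0
```

```bash
sed -i 's/\[.490,-.354,.06\],-6.4/[.4988,-.2743,.0105],-6.5/' t.py; python3 t.py
python3 - <<'E'
from h import *
o=[cv2.resize(load(f"pics/{n}_t.npz")["image"][b[2]:b[3],b[0]:b[1],::-1],(400,400),interpolation=cv2.INTER_CUBIC) for n,b in(("top",(370,460,195,285)),("side",(285,385,130,230)))]
cv2.imwrite("pics/v10.png",np.hstack(o))
E
```

```text
[-0.1598996  -0.39533504 -0.60665212] 0.23313033210028797 ('pos', array([ 0.4982, -0.2755,  0.2364]), 'yaw', np.float64(-6.64), 'down', np.float64(-1.0), 'turn z', np.float64(-0.14), 'shift after turn', array([-0.05,  0.12, 22.59]))
top 1471 ((0.5376625061035156, -0.31663501262664795), (0.18070901930332184, 0.16381779313087463), 83.45962524414062)
side 168 ((0.5301093459129333, -0.3209896385669708), (0.1887165904045105, 0.15426763892173767), 84.4117431640625)
```

View pics/v10.png

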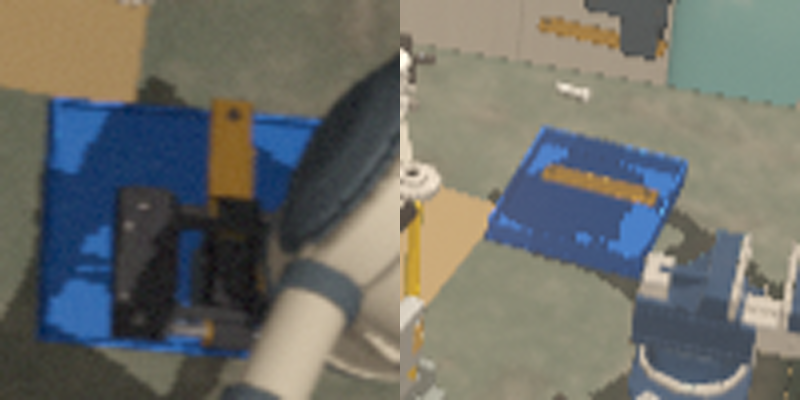

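The first plate lies flat in the tray (side crop (600,187)), and the second is held level above it. I'll lower it.

>>> arm_command:
  moves:
    - [[0, 0, 0], [0, 0.1, 3], 10]
    - [[0, 0, 0], [0, 0, 3.5], 10]
    - [[0, 0, 0], [0, 0, 3.5], 10]
    - [[0, 0, 0], [0, 0, 3.5], 10]
    - [[0, 0, 0], [0, 0, 3], 10]
    - [[0, 0, 0], [0, 0, 2], 10]
    - [[0, 0, 0], [0, 0, 2], 10]
    - [[0, 0, 0], [0, 0, 0.9], 10]
    - [[0, 0, 0], [0, 0, 0], 10]
    - [[0, 0, 0], [0, 0, 0], 10]

```text
time_s: 41.05
ee_pos: [0.4995, -0.2729, 0.0248]
eef_rot: [-0.177, -3.136, -0.001]
ft_force: [0.0, 0.3, -0.7]
width: 0.233
grip_force: 60.0
```

>>> arm_command:
  moves:
    - [[0, 0, 0], [0, 0, 0.9], 10]
    - [[0, 0, 0], [0, 0, 0.5], 10]
    - [[0, 0, 0], [0, 0, 0.2], 10]
    - [[0, 0, 0], [0, 0, 0.15], 10]
    - [[0, 0, 0], [0, 0, 0], 10]
    - [[0, 0, 0], [0, 0, 0], 10]

```text
time_s: 41.55
ee_pos: [0.4995, -0.2736, 0.0073]
eef_rot: [0.178, 3.136, -0.0]
ft_force: [-0.1, -0.1, -0.5]
width: 0.233
grip_force: 60.0
```

>>> arm_command:
  moves:
    - [[0, 0, 0], [0, 0, 0.15], 10]
    - [[0, 0, 0], [0, 0, 0], 10]
    - [[0, 0, 0], [0, 0, 0], 25]
    - [[0, 0, 0], [0, 0, 0], 28]
    - [[0, 0, 0], [0, 0, 0], 34]
    - [[0, 0, 0], [0, 0, 0], 36]
    - [[0, 0, 0], [0, 0, 0], 36]
    - [[0, 0, 0], [0, 0, -1], 36]
    - [[0, 0, 0], [0, 0, -3], 36]
    - [[0, 0, 0], [0, 0, -4], 36]
    - [[0, 0, 0], [0, 0, -4], 42]
    - [[0, 0, 0], [0, 0, -4], 42]
    - [[0, 0, 0], [0, 0, -4], 42]
    - [[0, 0, 0], [0, 0, -4], 42]
    - [[0, 0, 0], [0, 4, 0], 42]
    - [[0, 0, 0], [0, 4, 0], 42]
    - [[0, 0, 0], [0, 4, 0], 42]
    - [[0, 0, 0], [0, 4, 0], 42]
    - [[0, 0, 0], [0, 4, 0], 42]
    - [[0, 0, 0], [0, 0, 0], 42]

```text
time_s: 43.22
ee_pos: [0.5218, -0.0688, 0.2465]
eef_rot: [0.172, 3.137, 0.003]
ft_force: [-0.4, 0.4, 0.4]
width: 0.42
grip_force: 0.0
```

Run:
```python
from rig import *
from h import *
s=read_state();print(s["time_s"],s["ee_pos"],s["ft_force"])
C=np.array([.538,-.319]);y=np.radians(-6.5);X=np.array([np.cos(y),np.sin(y)]);Y=np.array([-X[1],X[0]])
d=get_image("top");P=cloud(d)
m=cv2.inRange(cv2.cvtColor(d["image"],cv2.COLOR_RGB2HSV),(14,110,70),(35,255,255));k=np.zeros_like(m);k[205:285,370:460]=1;m=m*k
n,l,st,ce=cv2.connectedComponentsWithStats(m)
for i in range(1,n):
    if st[i,4]<30: continue
    v,u=np.nonzero(l==i);q=np.array([pz(d,a,b,.0102)[:2] for a,b in zip(u,v)])-C;q=np.c_[q@X,q@Y]
    print(st[i,4],q.min(0).round(3),q.max(0).round(3),"depth z",np.percentile(P[l==i][:,2],[5,50,95]).round(3))
d0=load("pics/top0.npz");P0=cloud(d0)
m=lambda P:(P[...,2]>.055)&(P[...,2]<.075)
for p in(P0,P):
    k=m(p);k[:,:150]=0;k[:,215:]=0;k[:220]=0;k[280:]=0;print("weight",cv2.minAreaRect(p[k][:,:2].astype(np.float32)),p[k].mean(0).round(4))
```

```text
43.2167 [ 0.52182161 -0.0688117   0.24649671] [-0.42425155  0.37173757  0.39548986]
258 [0.089 0.031] [0.125 0.126] depth z [-0.004  0.     0.005]
277 [-0.063 -0.049] [ 0.06  -0.028] depth z [0.007 0.011 0.015]
weight ((0.5499789118766785, 0.3607664704322815), (0.07502344250679016, 0.14858748018741608), 32.01471710205078) [0.5482 0.359  0.0661]
weight ((0.5477101802825928, 0.35897862911224365), (0.07882741093635559, 0.14880189299583435), 31.459054946899414) [0.5477 0.358  0.0659]
```

Run:
```python
from rig import *
from h import *
C=np.array([.538,-.319]);y=np.radians(-6.5);X=np.array([np.cos(y),np.sin(y)]);Y=np.array([-X[1],X[0]])
for n,b in(("side",(285,385,130,230)),("top",(370,460,195,285))):
    d=get_image(n);np.savez(f"pics/{n}_f.npz",**d);P=cloud(d)
    h=cv2.cvtColor(d["image"],cv2.COLOR_RGB2HSV)
    m=(cv2.inRange(h,(12,90,50),(38,255,255))>0);q=P[m]
    a=(q[:,:2]-C)@X;c=(q[:,:2]-C)@Y;k=(abs(a)<.08)&(abs(c)<.09)&(q[:,2]>-.02)&(q[:,2]<.03)
    for g in(c<0,c>=0):
        j=k&g;print(n,j.sum(),*( [np.percentile(t[j],[2,50,98]).round(3) for t in(a,c,q[:,2])] if j.sum()>5 else []))
p=proj(d,[*(C+.04*Y),.01]);print(p,h[int(p[1]),int(p[0])],P[int(p[1]),int(p[0])])
```

```text
side 98 [-0.063 -0.005  0.053] [-0.048 -0.034 -0.021] [0.004 0.011 0.017]
side 107 [-0.066 -0.007  0.052] [0.031 0.046 0.055] [0.004 0.011 0.018]
top 294 [-0.061 -0.001  0.058] [-0.05  -0.039 -0.028] [0.005 0.01  0.016]
top 0
[396.19162927 245.18278236] [ 19  46 206] [ 0.51110622 -0.11267835  0.65221739]
```

```bash
python3 -c "
from rig import *
print(close_job())"
```

```text
the job is handed in; nothing more can be done
None
```

The job is handed in at about 43 s. I drew both plates that were present, stamped them together with the lever brought down to its stop and guided back upright, and laid them flat in the blue tray. The weight measured within about 2 mm of its starting place, within the camera's accuracy. I planned moves clear of the mug, tape, wood block and gear but did not measure them again at the end.

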